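# Unstack the cleaning robot's modules into their foam nests

### The job

The modules taken out of the cleaning robot are stacked on the bench. Take the stack apart from the top down - circuit board, filter cassette, battery pack, drive wheel - and press each one fully home, flat on the bed of the foam nest cut to its shape and size, before you take the next; which way round it lies does not matter. Do not tip any of them over, and leave all four lying in their nests.

Things in the scene. Friction and masses are not known exactly. Their poses are not given: they have to be found in the camera images.
- board_mid (a point): green circuit board with white connectors, 42 x 70 x 10 mm (x, y, z), topmost of the stack. This point is its centre, 5 mm above its underside; y is its length, z up. Grasp across the 42 mm.
- filter_mid (a point): white-framed pleated filter cassette, 48 x 90 x 18 mm, second in the stack, under the board. This point is its centre, 9 mm above its underside; y is its length, z up. Grasp across the 48 mm.
- battery_mid (a point): pale blue battery pack of two round-sided rows side by side, 37 x 136 x 18 mm, third in the stack, under the filter; a stiff lead lies along its top and sticks out 24 mm past one end (the lead touches nothing). This point is the centre of the pack without the lead, 9 mm above its underside; y is its length, z up. Grasp across the 37 mm. About 0.2 kg.
- wheel_mid (a point): black drive wheel with grey hub, lying flat, solid diameter 64 mm (68 mm over the soft treads), 24 mm high, lowest in the stack, on the bench. This point is its centre, 12 mm above its underside; z is its axle, up. Grasp across the 64 mm diameter.
- nest_board_seat (a point): Nest, shortest rectangular cut-out, 47 x 78 mm: grey foam in two end pieces, tops 24 mm over the bench, foam bed 12 mm; 38 mm finger channel between them along x, clear above 7 mm. A springy lip at each y end, 2 mm into the part's outline: a part merely laid in stops 4 to 9 mm too high; push down 8 to 20 N and it stays. Point: cut-out's centre on the foam bed, y along its length. Fixed.
- nest_filter_seat (a point): Nest, middle rectangular cut-out, 53 x 98 mm: grey foam in two end pieces, tops 24 mm over the bench, foam bed 12 mm; 38 mm finger channel between them along x, clear above 7 mm. A springy lip at each y end, 2 mm into the part's outline: a part merely laid in stops 4 to 9 mm too high; push down 8 to 20 N and it stays. Point: cut-out's centre on the foam bed, y along its length. Fixed.
- nest_battery_seat (a point): Nest, longest rectangular cut-out, 42 x 144 mm: grey foam in two end pieces, tops 24 mm over the bench, foam bed 12 mm; 38 mm finger channel between them along x, clear above 7 mm. A springy lip at each y end, 2 mm into the part's outline: a part merely laid in stops 4 to 9 mm too high; push down 8 to 20 N and it stays. Point: cut-out's centre on the foam bed, y along its length. Fixed.
- nest_wheel_seat (a point): Nest, round cut-out, 72 mm across: grey foam in two end pieces, tops 30 mm over the bench, foam bed 12 mm; 38 mm finger channel between them along x, clear above 7 mm. A springy lip at each y end, 3.5 mm into the part's outline: a part merely laid in stops 4 to 9 mm too high; push down 8 to 20 N and it stays. Point: cut-out's centre on the foam bed, y along its length. Fixed.
There are look-alikes about, which are no part of the job. What is shaped like the part that bears wheel_mid but blue is not meant.

How it is judged (in metres and radians):
On the way, in this order (a step that is already met when the one before it is completed fails the run):
1. the circuit board is pressed home in its nest (horizontal distance between board_mid and nest_board_seat below 0.008 m and z of board_mid in the frame of nest_board_seat between 0.001 and 0.008 m and angle between board_mid's own z axis and vertical below 0.07 rad and angle between the y axis of board_mid and the y axis of nest_board_seat, either way round below 0.1 rad), for 0.2 s.
2. the filter cassette is pressed home in its nest (horizontal distance between filter_mid and nest_filter_seat below 0.008 m and z of filter_mid in the frame of nest_filter_seat between 0.005 and 0.012 m and angle between filter_mid's own z axis and vertical below 0.07 rad and angle between the y axis of filter_mid and the y axis of nest_filter_seat, either way round below 0.1 rad), for 0.2 s.
3. the battery pack is pressed home in its nest (horizontal distance between battery_mid and nest_battery_seat below 0.008 m and z of battery_mid in the frame of nest_battery_seat between 0.005 and 0.012 m and angle between battery_mid's own z axis and vertical below 0.07 rad and angle between the y axis of battery_mid and the y axis of nest_battery_seat, either way round below 0.1 rad), for 0.2 s.
4. the drive wheel is pressed home in its nest (horizontal distance between wheel_mid and nest_wheel_seat below 0.008 m and z of wheel_mid in the frame of nest_wheel_seat between 0.008 and 0.015 m and angle between wheel_mid's own z axis and vertical below 0.07 rad), for 0.2 s.
At the end, for the whole second after the job is handed in: Board, filter, battery pack and wheel each lie in their own nest: centre within 8 mm of the cut-out's centre, underside on the foam bed (at most 3 mm too high), level within 0.07 rad, the three long ones along the cut-out within 0.1 rad (either way round), all released and at rest (all of step 1 and all of step 2 and all of step 3 and all of step 4 and linear speed of each of board, filter, battery, wheel below 0.02 m/s); the robot touches nothing.
It fails at once if the circuit board is tipped by more than about 45 degrees (angle between board_mid's own z axis and vertical above 0.8 rad).
It fails at once if the filter cassette is tipped by more than about 45 degrees (angle between filter_mid's own z axis and vertical above 0.8 rad).
It fails at once if the battery pack is tipped by more than about 45 degrees (angle between battery_mid's own z axis and vertical above 0.8 rad).
It fails at once if the drive wheel is tipped by more than about 45 degrees (angle between wheel_mid's own z axis and vertical above 0.8 rad).
It also fails if it takes over 120 s, if anything falls off the work surface, if the arm or the gripper's body presses on something with over 40 N, if the wrist force passes 120 N, or if a joint passes its speed limit or range.

### The arm

A 6-joint arm with a two-finger parallel gripper is mounted at the origin on a cart in front of the work surface, level with it; the furniture and walls round the work are solid. World frame = base frame: x ahead of the robot, y to its left, z up, the work surface at z = 0. Lengths are in m, angles in degrees, forces in N, time in s.
With the tool pointing down it reaches from about 0.4 to 0.825 m from the base axis. Payload 7 kg.
Tool frame: the origin (TCP) lies between the finger pads; the fingertips stand 25 mm ahead of it and the grasp point (between the pads) lies 6 mm ahead of it; z points along the fingers, y is the line along which they close (so a half turn about z gives the same grasp; the last joint's range is limited). The gripper opens to 88 mm and grips with 3 to 60 N. Pads are 19 mm wide; open, the fingers measure 130 mm over their backs; the gripper's body (78 mm by 193 mm) begins 47 mm behind the grasp point.
Start: joints at [86.752, 20.546, 0.682, 0, -70.136, -16.507], TCP at [0.228, 0.635, 0.222] pointing down, gripper open.
Joint ranges: [-176.03, 176.03], [-82.01, 121.73], [-58.28, 71.71], [-173.87, 95.51], [-174.79, -0.11], [-173.66, 173.66]. Speed limits (degrees/s): [136.94, 136.94, 172.46, 180, 180, 180].

### API

Orientations are given as [roll, pitch, yaw] about the fixed x, y, z axes, in that order (R = Rz(yaw) Ry(pitch) Rx(roll)).
In Python, from plant import r gives the robot as it stands.
- The arm moves only by the shell command python3 -m crank 'ROWS' [FORCE]. ROWS is JSON, a list of rows, each a list of 3 entries, a list of its own where there are three numbers: the turn, a rotation vector about the tool's x, y, z in degrees, then the shift along the tool's x, y, z in cm, then the closure, from -1 (fully open) to 1 (shut). In form: [[[wx, wy, wz], [dx, dy, dz], fingers], ...]. A call has 1 to 8 rows; each row shifts and turns the commanded pose from where the row before left it, along the tool's axes as they then stand; what a row does not reach is not made up. A row lasts 1/10 s, in which the tool goes at most 50 mm and 8.59 degrees, less where a joint would pass 70% of its speed; a pose out of reach is approached as far as the arm can. A call with a gripper value outside its range is refused whole. The fingers move at their own pace and stop on an object; FORCE is the grip in N (left out, the last holds). Time passes only in rows, so rows that do not move let the fingers close. It gives the time, the measured TCP pose, the force, the opening and the grip force at its end, in the units of the state.
- r.get_state(): the state, without advancing time (a new reading comes with each control period).
- r.capture(name): name is "scene" or "side" or "wrist"; returns a dict with "color" (480x640x3 uint8, red, green, blue), "range_z" (480x640 float32, m along the optical axis (not along the pixel's ray), 0 where there is no reading), "intrinsics" (3x3 intrinsics, pixels), "world_from_camera" (4x4, takes a point from camera to world coordinates); the wrist camera has in their place "hand_eye" (4x4, takes a point from camera to tool coordinates, whose origin is the TCP and whose axes are the flange's). Camera axes: x right, y down, z forward; pixel columns grow to the right and rows downward; lengths in m; the calibration is good to about 2 mm. A picture is of the moment at which its call begins: read the wrist's pose just before it.
- r.close_job(): hands the job in; it is judged then, once.
The state is a dict: "time_s": time; "joints": joint angles; "qd": joint speeds; "joint_torque": joint torques, N m; "tcp_pos": TCP position; "eef_rot": TCP orientation; "contact_force": force on the tool from outside, world axes, zero at the start; "moment": the same for the moment, N m; "gripper_width": finger opening in m; "gripper_force": force on a finger pad.
Only numpy, scipy, OpenCV 4.12 (cv2) and the standard library are available. Lean on these libraries where they do the work, as an engineer would, in place of code of your own. Each camera call takes 0.05 s, during which the arm holds its last target. There are 200 camera calls.

## Working session

There is one attempt and no reset: what is moved stays moved. The work goes in short steps, Python scripts to look and compute and a shell command to move; the robot and the scene stay as the last step left them, time stands still between calls to the robot, and variables do not carry over. Pictures are saved under pics/ and viewed, at most 14 in all, crops included, and the job is handed in when it is done.

```bash
mkdir -p pics; ls
cat > h.py <<'E'
import numpy as np, cv2
from scipy.spatial.transform import Rotation as R
from plant import r
def T(s):
    M=np.eye(4);M[:3,:3]=R.from_euler('xyz',s['eef_rot'],degrees=True).as_matrix();M[:3,3]=s['tcp_pos'];return M
def cap(n):
    s=r.get_state();c=r.capture(n)
    W=c['world_from_camera'] if n!='wrist' else T(s)@np.array(c['hand_eye'])
    K=np.array(c['intrinsics']);z=c['range_z'];v,u=np.indices(z.shape)
    P=np.stack([(u-K[0,2])/K[0,0]*z,(v-K[1,2])/K[1,1]*z,z],-1)@np.array(W)[:3,:3].T+np.array(W)[:3,3]
    P[z==0]=np.nan
    return c['color'],P
def save(n,c): cv2.imwrite('pics/'+n+'.png',cv2.cvtColor(c,cv2.COLOR_RGB2BGR))
E
python3 - <<'E'
from h import *
print(r.get_state())
for n in ['scene','side']:
    c,P=cap(n);save(n,c);np.savez(n,c=c,P=P)
E
```

```text
pics
{'time_s': 0.0, 'joints': array([ 8.67509072e+01,  2.05918925e+01,  6.34121554e-01, -2.06662336e-02,
       -7.01368227e+01, -1.65044929e+01]), 'qd': array([ 0.06012515, -0.04291326, -0.07792156,  0.10642288, -0.01506682,
       -0.08419209]), 'joint_torque': array([-8.50701781e-04, -5.82715201e+01,  2.93045032e+01,  6.99696243e+00,
        6.78741460e-03, -1.82759322e-04]), 'tcp_pos': array([0.2280145 , 0.63478804, 0.22081847]), 'eef_rot': array([ 1.79903784e+02, -8.24873434e-03, -1.97606167e+01]), 'contact_force': array([-0.21021436, -0.55943967, -0.05565144]), 'moment': array([ 0.00647259,  0.02588706, -0.01009977]), 'gripper_force': 0.0, 'gripper_width': 0.08769296533334736}
```

View pics/scene.png

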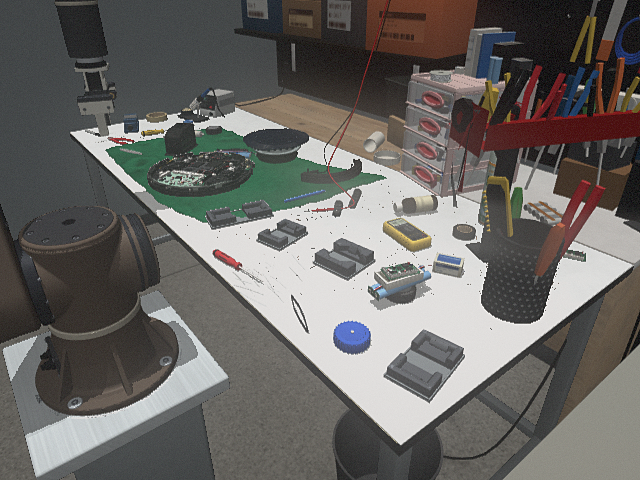

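View pics/side.png

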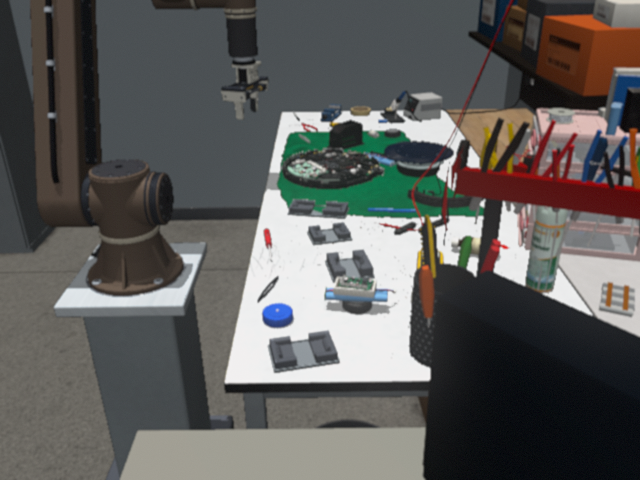

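Run:
```python
from h import *
d=np.load('scene.npz');c,P=d['c'],d['P']
for n,(u,v,w,h) in dict(A=(239,213,40,18),B=(282,234,30,20),C=(345,257,36,26),D=(425,362,46,42),S=(400,280,36,28),blue=(352,337,24,22)).items():
    Q=P[v-h:v+h,u-w:u+w].reshape(-1,3);Q=Q[(Q[:,2]>.008)&(Q[:,2]<.13)]
    r_=cv2.minAreaRect((Q[:,:2]*1000).astype(np.float32));print(n,len(Q),r_,np.histogram(Q[:,2],np.arange(.008,.11,.006))[0])
print(P[280:300:5,420], P[180,500])
s=cv2.resize(c[245:325,350:470],None,fx=6,fy=6,interpolation=cv2.INTER_CUBIC);save('stack',s)
```

```text
A 767 ((445.88824462890625, 359.34747314453125), (170.17523193359375, 307.7149963378906), 32.15376281738281) [276 240 251   0   0   0   0   0   0   0   0   0   0   0   0   0]
B 590 ((478.7220458984375, 220.04925537109375), (109.30030822753906, 174.6455841064453), 10.251871109008789) [217 168 205   0   0   0   0   0   0   0   0   0   0   0   0   0]
C 1120 ((537.9146118164062, -61.373680114746094), (107.90095520019531, 205.9414825439453), 5.23147439956665) [230 184 234 396   0   9  18  28  21   0   0   0   0   0   0   0]
D 2145 ((427.4784240722656, -351.8184814453125), (127.41743469238281, 82.61174011230469), 13.053092956542969) [850 421 874   0   0   0   0   0   0   0   0   0   0   0   0   0]
S 1748 ((576.6354370117188, -157.03720092773438), (183.3189239501953, 159.7123260498047), 50.4872932434082) [ 88 111 154 156 202 183 123 175 370 185   1   0   0   0   0   0]
blue 867 ((368.7485656738281, -226.04800415039062), (67.49042510986328, 65.97160339355469), 12.022205352783203) [ 90 158 619   0   0   0   0   0   0   0   0   0   0   0   0   0]
[[ 0.57999801 -0.20070554  0.03274663]
 [ 0.60621322 -0.18235406 -0.00192922]
 [ 0.59363213 -0.19362472 -0.00319419]
 [ 0.57865643 -0.20666232 -0.00195057]] [ 0.66945544 -0.28118219  0.2604082 ]
```

View pics/stack.png

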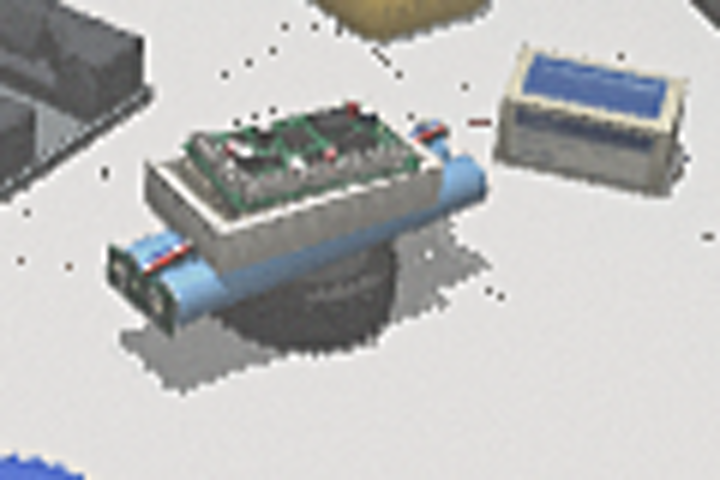

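```bash
cat >> h.py <<'E'
def go(x,y,z,yaw=None):
    "print turn about tool z then shift in cm after the turn"
    s=r.get_state();p=s['tcp_pos'];y0=s['eef_rot'][2];yaw=y0 if yaw is None else yaw
    M=R.from_euler('xyz',[180,0,yaw],degrees=True).as_matrix()
    t=-((yaw-y0+180)%360-180)
    print('turn wz',round(t,2),'shift cm',np.round(M.T@(np.array([x,y,z])-p)*100,2),'rpy',np.round(s['eef_rot'],2),'j6',round(s['joints'][5],1),'t',s['time_s'])
E
python3 - <<'E'
from h import *
c=r.capture('wrist');print(c['hand_eye'],c['intrinsics'])
c,P=cap('scene')
# height mask comps
ok=(P[...,2]>.009)&(P[...,2]<.1)&(P[...,0]>.3)&(P[...,0]<.75)&(P[...,1]<.5)
n,l,st,ce=cv2.connectedComponentsWithStats(ok.astype(np.uint8),connectivity=4)
for i in range(1,n):
    if st[i,4]>60:
        Q=P[l==i]; q=cv2.minAreaRect((Q[:,:2]*1000).astype(np.float32))
        print(st[i,4],ce[i].round(),np.round(q[0]),np.round(q[1]),round(q[2]),'zmax',np.nanpercentile(Q[:,2],97).round(3))
go(.44,.24,.36,0)
E
```

```text
[[ 1.19479702e-03 -9.51197800e-01 -3.08579515e-01  8.40685998e-02]
 [ 9.99999244e-01  1.04688566e-03  6.44893035e-04  3.53349450e-04]
 [-2.90373367e-04 -3.08580053e-01  9.51198332e-01 -1.62082855e-01]
 [ 0.00000000e+00  0.00000000e+00  0.00000000e+00  1.00000000e+00]] [[415.79839045   0.         316.09661757]
 [  0.         415.79839045 239.18164599]
 [  0.           0.           1.        ]]
329 [257. 208.] [507. 334.] [74. 68.] 78 zmax 0.023
358 [220. 216.] [406. 358.] [76. 67.] 78 zmax 0.023
265 [291. 226.] [520. 184.] [37. 75.] 13 zmax 0.023
760 [406. 234.] [726. -22.] [132.  60.] 84 zmax 0.032
261 [272. 238.] [451. 168.] [38. 75.] 14 zmax 0.023
509 [354. 250.] [567.  -5.] [ 35. 101.] 11 zmax 0.029
490 [335. 262.] [500. -18.] [ 33. 101.] 11 zmax 0.029
189 [226. 258.] [317. 156.] [21. 96.] 11 zmax 0.018
464 [448. 263.] [ 697. -182.] [46. 62.] 28 zmax 0.029
2572 [515. 295.] [ 669. -355.] [ 66. 122.] 20 zmax 0.098
1621 [398. 281.] [ 550. -181.] [ 66. 162.] 84 zmax 0.065
852 [352. 335.] [ 369. -226.] [68. 66.] 22 zmax 0.024
992 [437. 347.] [ 465. -342.] [46. 80.] 13 zmax 0.023
1067 [413. 375.] [ 387. -359.] [46. 81.] 13 zmax 0.024
turn wz -19.76 shift cm [ 21.19  39.5  -13.88] rpy [ 1.7994e+02 -1.0000e-02 -1.9760e+01] j6 -16.5 t 0.2
```

```bash
python3 -m crank '[[[0,0,-6.6],[0,0,-4.6],-1],[[0,0,-6.6],[0,0,-4.6],-1],[[0,0,-6.56],[0,0,-4.7],-1],[[0,0,0],[2.6,4.0,0],-1],[[0,0,0],[2.6,4.0,0],-1],[[0,0,0],[2.6,4.0,0],-1],[[0,0,0],[2.6,4.0,0],-1],[[0,0,0],[2.6,4.0,0],-1]]'; python3 -m crank '[[[0,0,0],[2.6,4.0,0],-1],[[0,0,0],[2.6,4.0,0],-1],[[0,0,0],[2.6,4.0,0],-1],[[0,0,0],[0.4,4.0,0],-1],[[0,0,0],[0,3.5,0],-1],[[0,0,0],[0,0,0],-1],[[0,0,0],[0,0,0],-1]]'
python3 - <<'E'
from h import *
go(.46,.24,.36,0)
c,P=cap('wrist');save('w1',c);np.savez('w1',c=c,P=P)
E
```

```text
time_s: 1.0
tcp_pos: [0.3587, 0.4334, 0.3608]
eef_rot: [-180.0, 0.0, 0.0]
contact_force: [1.4, 1.3, 0.7]
gripper_width: 0.0878
gripper_force: 0.0
time_s: 1.7
tcp_pos: [0.4403, 0.2395, 0.3611]
eef_rot: [-180.0, -0.0, -0.1]
contact_force: [0.2, 0.6, 1.0]
gripper_width: 0.0879
gripper_force: 0.0
turn wz -0.08 shift cm [ 1.97 -0.05  0.11] rpy [-1.7995e+02 -3.0000e-02 -8.0000e-02] j6 38.9 t 1.7
```

View pics/w1.png

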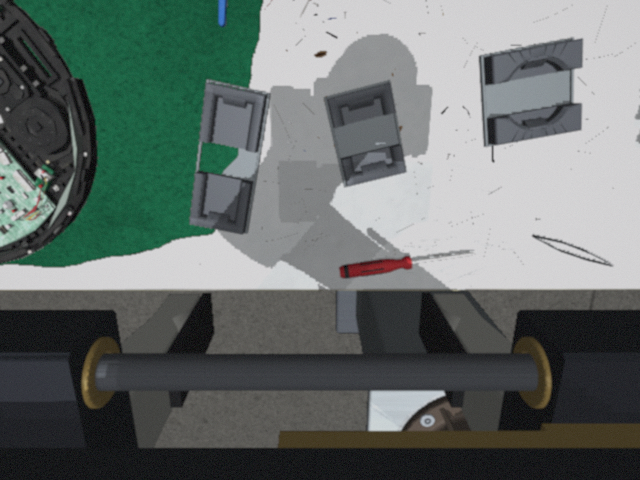

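```bash
cat >> h.py <<'E'
def nest(P,x,y,rad,zlo=.018,zhi=.036,step=None):
    m=(np.hypot(P[...,0]-x,P[...,1]-y)<rad)&(P[...,2]>zlo)&(P[...,2]<zhi)
    Q=P[m]; q=cv2.minAreaRect((Q[:,:2]*1000).astype(np.float32));a=q[2]
    w,h=q[1]
    print('rect c',np.round(q[0],1),'size',np.round(q[1],1),'ang',round(a,1),'z',np.nanpercentile(Q[:,2],[10,50,90]).round(4),len(Q))
    return Q,q
E
python3 - <<'E'
from h import *
P=np.load('w1.npz')['P']
nest(P,.456,.346,.105);nest(P,.4855,.176,.075);nest(P,.5335,-.0115,.085)
print('bench',np.nanmedian(P[200:230,340:400,2]))
print(P[158,245],P[130,365],P[93,530])
go(.50,-.2,.30,0)
E
```

```text
rect c [457.8 348. ] size [ 68.6 170.5] ang 78.2 z [0.0203 0.0227 0.0242] 3460
rect c [488.2 178.2] size [104.4  73.1] ang 13.9 z [0.0204 0.0228 0.0241] 2404
rect c [535.6 -10.1] size [98.1 99.6] ang 10.2 z [0.0243 0.0289 0.0303] 4338
bench -0.0007484463163930366
[0.46107602 0.32734937 0.00212843] [0.49463672 0.17982387 0.00176668] [ 0.53699854 -0.01366084  0.00223746]
turn wz -0.03 shift cm [ 5.98 44.03  6.09] rpy [-1.7997e+02 -1.0000e-02 -3.0000e-02] j6 38.9 t 1.75
```

```bash
python3 -m crank '[[[0,0,0],[1,4.4,1],-1],[[0,0,0],[1,4.4,1],-1],[[0,0,0],[1,4.4,1],-1],[[0,0,0],[1,4.4,1],-1],[[0,0,0],[1,4.4,1],-1],[[0,0,0],[1,4.4,1],-1],[[0,0,0],[1,4.4,1],-1],[[0,0,0],[1,4.4,1],-1]]'; python3 -m crank '[[[0,0,0],[0,4.4,0],-1],[[0,0,0],[0,3,0],-1],[[0,0,0],[0,0,0],-1],[[0,0,0],[0,0,0],-1]]'
python3 - <<'E'
from h import *
go(.55,-.18,.10,-6)
c,P=cap('wrist');save('w2',c);np.savez('w2',c=c,P=P)
m=(np.hypot(P[...,0]-.55,P[...,1]+.18)<.12)
for lo,hi in [(.065,.08),(.055,.0635),(.036,.05)]:
  nest(P,.55,-.18,.12,lo,hi)
nest(P,.426,-.35,.09)
E
```

```text
time_s: 2.55
tcp_pos: [0.521, -0.1125, 0.2801]
eef_rot: [-180.0, 0.0, 0.1]
contact_force: [0.2, -0.0, 0.5]
gripper_width: 0.0876
gripper_force: 0.0
time_s: 2.95
tcp_pos: [0.5207, -0.1856, 0.2799]
eef_rot: [-180.0, 0.1, -0.0]
contact_force: [-0.4, 0.7, 0.1]
gripper_width: 0.0876
gripper_force: 0.0
turn wz 5.96 shift cm [ 2.86 -0.86 17.99] rpy [-1.7999e+02  8.0000e-02 -4.0000e-02] j6 89.3 t 2.95
rect c [ 541.9 -176.5] size [36.9 66.5] ang 70.7 z [0.0653 0.0666 0.0685] 545
rect c [ 540.2 -175. ] size [48.3 90.4] ang 77.8 z [0.058  0.0606 0.0623] 3908
rect c [ 548.1 -177.6] size [ 47.1 149.8] ang 81.1 z [0.0378 0.0407 0.0457] 1957
rect c [ 428.7 -350. ] size [125.   79.3] ang 12.9 z [0.02   0.0227 0.024 ] 2390
```

View pics/w2.png

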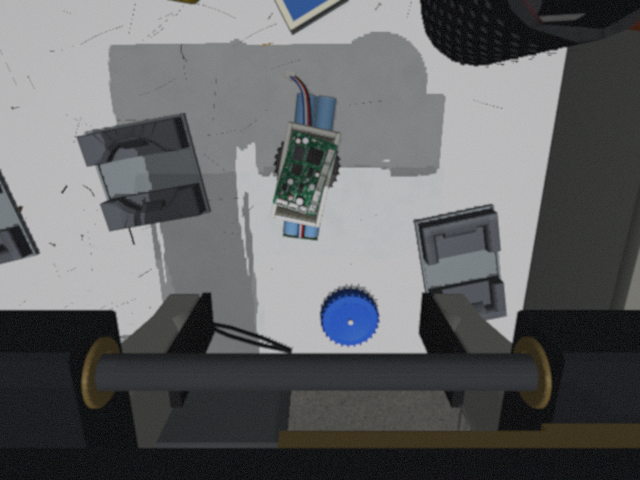

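Run:
```python
from h import *
d=np.load('w2.npz');c,P=d['c'],d['P']
s=c[110:250,250:370];h=cv2.cvtColor(c,cv2.COLOR_RGB2HSV)
g=(h[...,0]>40)&(h[...,0]<90)&(h[...,1]>90)
g[:110]=0;g[250:]=0;g[:,:250]=0;g[:,370:]=0
Q=P[g&(P[...,2]>.05)];print(len(Q),cv2.minAreaRect((Q[:,:2]*1000).astype(np.float32)),np.percentile(Q[:,2],[5,25,50,75,95]))
b=(h[...,0]>95)&(h[...,0]<115)&(h[...,1]>60)
b[:90]=0;b[240:]=0;b[:,250:]=b[:,250:];b[:,:270]=0;b[:,350:]=0
Q=P[b&(P[...,2]>.025)&(P[...,2]<.05)];print(len(Q),cv2.minAreaRect((Q[:,:2]*1000).astype(np.float32)))
save('stk',cv2.resize(s,None,fx=5,fy=5,interpolation=cv2.INTER_CUBIC))
```

```text
958 ((543.3150024414062, -174.57321166992188), (40.193756103515625, 69.0840072631836), 71.59349060058594) [0.05951016 0.06034427 0.06089337 0.0614257  0.06227821]
1323 ((544.9266967773438, -177.79920959472656), (35.810325622558594, 140.8483428955078), 82.81999206542969)
```

View pics/stk.png

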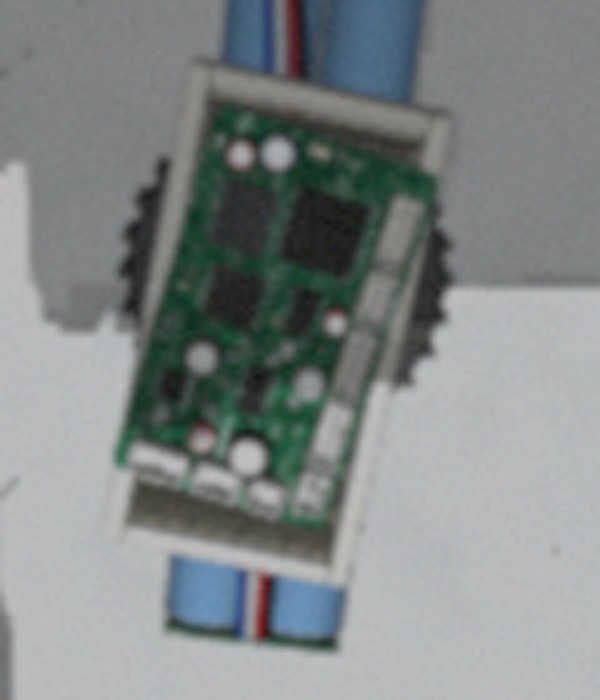

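Run:
```python
from h import *
go(.5433,-.1745,.0865,-18.5)
```

```text
turn wz 18.52 shift cm [ 1.81 -1.71 19.37] rpy [-1.7999e+02  5.0000e-02  2.0000e-02] j6 89.3 t 3.0
```

```bash
python3 -m crank '[[[0,0,8],[0,0,4],-1],[[0,0,8],[0,0,4],-1],[[0,0,2.5],[1.8,-1.7,4],-1],[[0,0,0],[0,0,3],-1],[[0,0,0],[0,0,2],-1],[[0,0,0],[0,0,1],-1],[[0,0,0],[0,0,0.8],-1],[[0,0,0],[0,0,0.5],-1]]' 25
python3 - <<'E'
from h import *
go(.5433,-.1745,.0865,-18.5)
E
```

```text
time_s: 3.8
tcp_pos: [0.5428, -0.1738, 0.088]
eef_rot: [-180.0, -0.1, -18.4]
contact_force: [-0.5, -0.3, 0.3]
gripper_width: 0.0875
gripper_force: 0.0
turn wz 0.07 shift cm [0.07 0.05 0.15] rpy [-1.7999e+02 -5.0000e-02 -1.8430e+01] j6 69.6 t 3.8
```

```bash
python3 -m crank '[[[0,0,0],[0.05,0.05,0.15],-1],[[0,0,0],[0,0,0],0.3],[[0,0,0],[0,0,0],0.6],[[0,0,0],[0,0,0],1],[[0,0,0],[0,0,0],1],[[0,0,0],[0,0,0],1]]' 25
```

```text
time_s: 4.4
tcp_pos: [0.5426, -0.1751, 0.0865]
eef_rot: [-180.0, -0.0, -18.5]
contact_force: [-0.1, -0.1, 0.4]
gripper_width: 0.0531
gripper_force: 0.0
```

```bash
python3 -m crank '[[[0,0,0],[0,0,0],1],[[0,0,0],[0,0,0],1],[[0,0,0],[0,0,0],1]]' 25; python3 -m crank '[[[0,0,0],[0,0,-0.5],1],[[0,0,0],[0,0,-1],1],[[0,0,0],[0,0,-1],1],[[0,0,0],[0,0,0],1]]'
python3 - <<'E'
from h import *
c,P=cap('wrist');save('w3',c)
go(.488,.178,.12,13.9)
E
```

```text
time_s: 4.7
tcp_pos: [0.5425, -0.175, 0.0862]
eef_rot: [180.0, 0.0, -18.5]
contact_force: [-0.2, 0.5, -0.3]
gripper_width: 0.029
gripper_force: 0.0
time_s: 5.1
tcp_pos: [0.5439, -0.1751, 0.1135]
eef_rot: [-180.0, -0.2, -18.5]
contact_force: [0.2, 0.5, -0.7]
gripper_width: 0.0011
gripper_force: 0.0
turn wz -32.4 shift cm [  3.11 -35.6   -0.74] rpy [-1.7996e+02 -1.4000e-01 -1.8500e+01] j6 69.7 t 5.15
```

View pics/w3.png

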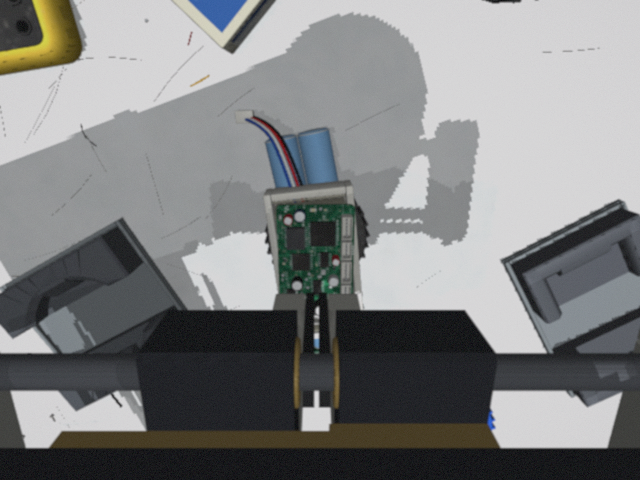

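Run:
```python
from h import *
s=r.get_state();c,P=cap('wrist')
p=P-np.array(s['tcp_pos']);
for u in (285,295,345,352): print(u,[(v,np.round(p[v,u]*1000,0).tolist()) for v in range(280,330,6)])
h=cv2.cvtColor(c,cv2.COLOR_RGB2HSV)
g=(h[...,0]>40)&(h[...,0]<90)&(h[...,1]>90)&(P[...,2]>.05)
g[:150]=0;g[320:]=0;g[:,:250]=0;g[:,370:]=0
Q=P[g];print(len(Q),cv2.minAreaRect((Q[:,:2]*1000).astype(np.float32)),np.percentile(Q[:,2],[5,25,50,75,95]))
nest(P,.543,-.175,.07,.064,.08)
b=np.nanmedian(P[230:250,520:560,2] if 0 else P[120:130,450:500,2]);print('bench',b)
```

```text
285 [(280, [-3.0, 19.0, -52.0]), (286, [-7.0, 20.0, -52.0]), (292, [-10.0, 21.0, -52.0]), (298, [13.0, 8.0, 11.0]), (304, [13.0, 8.0, 16.0]), (310, [38.0, -6.0, 75.0]), (316, [38.0, -6.0, 78.0]), (322, [38.0, -6.0, 80.0]), (328, [38.0, -6.0, 82.0])]
295 [(280, [-3.0, 12.0, -45.0]), (286, [-6.0, 13.0, -45.0]), (292, [-11.0, 16.0, -50.0]), (298, [13.0, 4.0, 12.0]), (304, [13.0, 4.0, 18.0]), (310, [38.0, -8.0, 76.0]), (316, [nan, nan, nan]), (322, [38.0, -8.0, 81.0]), (328, [38.0, -9.0, 84.0])]
345 [(280, [-13.0, -13.0, -49.0]), (286, [-15.0, -12.0, -46.0]), (292, [-20.0, -11.0, -49.0]), (298, [6.0, -15.0, 12.0]), (304, [7.0, -14.0, 17.0]), (310, [34.0, -19.0, 76.0]), (316, [34.0, -19.0, 78.0]), (322, [34.0, -19.0, 81.0]), (328, [34.0, -18.0, 83.0])]
352 [(280, [-16.0, -17.0, -53.0]), (286, [-19.0, -15.0, -52.0]), (292, [-22.0, -14.0, -52.0]), (298, [6.0, -17.0, 12.0]), (304, [6.0, -17.0, 17.0]), (310, [33.0, -20.0, 74.0]), (316, [34.0, -20.0, 79.0]), (322, [33.0, -20.0, 80.0]), (328, [34.0, -20.0, 84.0])]
2147 ((551.6776733398438, -177.8048553466797), (41.30078887939453, 60.27195739746094), 71.6637954711914) [0.05981784 0.06050022 0.0609926  0.06148931 0.06230908]
rect c [ 542.3 -176.7] size [35.8 66.7] ang 73.1 z [0.0645 0.066  0.0678] 1326
bench -0.0007845032676773167
```

Run:
```python
from h import *
s=r.get_state();c,P=cap('wrist');print(s['gripper_width'],s['time_s'])
save('grip',cv2.resize(c[270:420,240:400],None,fx=4.5,fy=4,interpolation=cv2.INTER_CUBIC))
M=T(s);p=(P-M[:3,3])@M[:3,:3]*1000
for u in (300,304,308,312,328,332): print(u,[(v,np.round(p[v,u]).tolist()) for v in range(292,410,14)])
```

```text
0.00035048358250113973 5.2
300 [(292, [-17.0, -9.0, 52.0]), (306, [11.0, -6.0, -18.0]), (320, [8.0, -5.0, -25.0]), (334, [11.0, -5.0, -39.0]), (348, [35.0, -3.0, -85.0]), (362, [34.0, -3.0, -89.0]), (376, [31.0, -3.0, -90.0]), (390, [29.0, -3.0, -92.0]), (404, [25.0, -3.0, -90.0])]
304 [(292, [-16.0, -6.0, 51.0]), (306, [11.0, -4.0, -19.0]), (320, [6.0, -4.0, -22.0]), (334, [11.0, -4.0, -40.0]), (348, [10.0, -3.0, -46.0]), (362, [32.0, -2.0, -85.0]), (376, [29.0, -2.0, -87.0]), (390, [26.0, -2.0, -87.0]), (404, [-7.0, -3.0, -52.0])]
308 [(292, [-16.0, -4.0, 51.0]), (306, [9.0, -3.0, -15.0]), (320, [10.0, -2.0, -28.0]), (334, [10.0, -2.0, -37.0]), (348, [9.0, -2.0, -45.0]), (362, [31.0, -1.0, -84.0]), (376, [29.0, -1.0, -87.0]), (390, [25.0, -1.0, -87.0]), (404, [-8.0, -2.0, -50.0])]
312 [(292, [-16.0, -2.0, 51.0]), (306, [10.0, -1.0, -17.0]), (320, [10.0, -1.0, -28.0]), (334, [10.0, -1.0, -37.0]), (348, [10.0, -1.0, -46.0]), (362, [31.0, -0.0, -84.0]), (376, [29.0, -0.0, -87.0]), (390, [25.0, -0.0, -87.0]), (404, [-9.0, -1.0, -50.0])]
328 [(292, [-17.0, 7.0, 52.0]), (306, [11.0, 5.0, -19.0]), (320, [7.0, 5.0, -23.0]), (334, [10.0, 5.0, -37.0]), (348, [9.0, 4.0, -46.0]), (362, [31.0, 3.0, -84.0]), (376, [29.0, 3.0, -87.0]), (390, [26.0, 3.0, -87.0]), (404, [-8.0, 4.0, -51.0])]
332 [(292, [-16.0, 9.0, 51.0]), (306, [11.0, 7.0, -20.0]), (320, [7.0, 6.0, -24.0]), (334, [11.0, 6.0, -39.0]), (348, [35.0, 4.0, -85.0]), (362, [34.0, 4.0, -89.0]), (376, [31.0, 4.0, -89.0]), (390, [29.0, 4.0, -91.0]), (404, [24.0, 4.0, -89.0])]
```

View pics/grip.png

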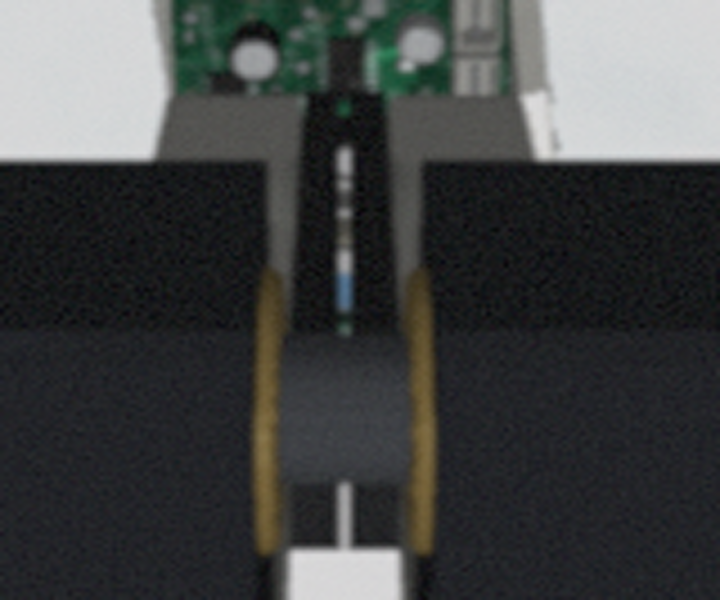

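Run:
```python
from h import *
s=r.get_state();c,P=cap('scene')
m=(np.hypot(P[...,0]-s['tcp_pos'][0],P[...,1]-s['tcp_pos'][1])<.03)&(P[...,2]>.072)&(P[...,2]<.2)
print(np.histogram(P[m][:,2],np.arange(.07,.2,.005)))
v,u=np.where(m);print(u.min(),u.max(),v.min(),v.max())
save('sc2',cv2.resize(c[160:320,300:500],None,fx=3.5,fy=3.5,interpolation=cv2.INTER_CUBIC))
```

```text
(array([ 0,  0,  0,  0,  0,  0,  0,  0,  3, 30, 35, 41, 37, 28, 34, 28, 39,
       25, 20, 16,  2,  0,  0,  0,  0]), array([0.07 , 0.075, 0.08 , 0.085, 0.09 , 0.095, 0.1  , 0.105, 0.11 ,
       0.115, 0.12 , 0.125, 0.13 , 0.135, 0.14 , 0.145, 0.15 , 0.155,
       0.16 , 0.165, 0.17 , 0.175, 0.18 , 0.185, 0.19 , 0.195]))
394 411 210 251
```

View pics/sc2.png

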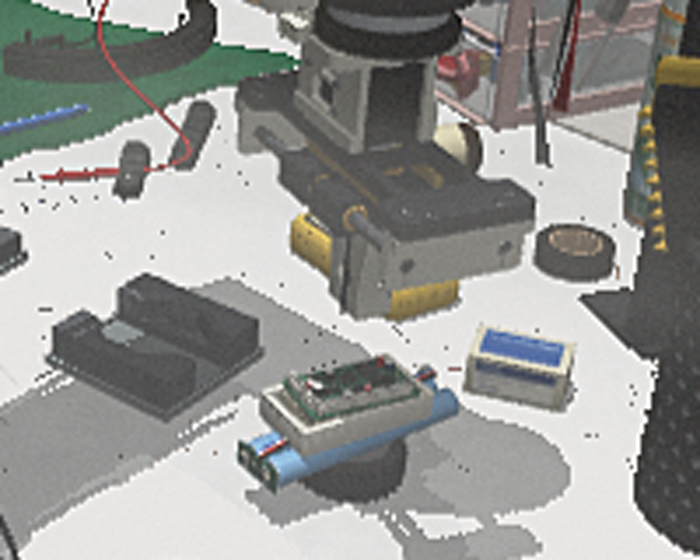

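Run:
```python
from h import *
c=r.capture('wrist');H=np.array(c['hand_eye']);K=np.array(c['intrinsics'])
g=c['color'].mean(2);print(g[286:304,306],c['range_z'][288:300,306].round(3),c['range_z'][288:300,292].round(3))
for v in (292,294,296):
  d=H[:3,:3]@np.array([(306-K[0,2])/K[0,0],(v-K[1,2])/K[1,1],1]);t=(9.5e-3-H[0,3])/d[0];print(v,(H[:3,3]+t*d)*1000)
go(.58,-.06,.04,-18.5)
P=cap('scene')[1];m=(np.hypot(P[...,0]-.58,P[...,1]+.06)<.05);print(np.nanmax(P[m][:,2]))
```

```text
[103.          91.33333333  65.33333333  42.66666667  47.
  52.33333333  59.66666667  64.          71.66666667  74.
  72.33333333  73.33333333  72.          71.66666667  64.66666667
  66.33333333  65.66666667  66.33333333] [0.231 0.233 0.234 0.234 0.233 0.234 0.168 0.167 0.167 0.166 0.166 0.166] [0.231 0.231 0.23  0.232 0.233 0.233 0.169 0.168 0.167 0.166 0.165 0.164]
292 [ 9.5        -3.72872304 -3.73965478]
294 [ 9.5        -3.68485568 -5.66384234]
296 [ 9.5        -3.64190354 -7.54788509]
turn wz 0.0 shift cm [ -0.07 -12.1    7.1 ] rpy [ 1.80e+02  3.00e-02 -1.85e+01] j6 69.7 t 5.35
0.5429051563111194
```

```bash
python3 -m crank '[[[0,0,0],[0,0,0],-1],[[0,0,0],[0,0,0],-1],[[0,0,0],[0,0,0],-1],[[0,0,0],[0,0,0],-1],[[0,0,0],[0,0,0],-1],[[0,0,0],[0,0,0],-1],[[0,0,0],[0,0,0],-1],[[0,0,0],[0,0,0],-1]]' 25
python3 - <<'E'
from h import *
go(.5433,-.1750,.0575,-18.5)
E
```

```text
time_s: 6.2
tcp_pos: [0.5425, -0.175, 0.1113]
eef_rot: [-180.0, -0.0, -18.5]
contact_force: [-0.2, -0.1, -0.3]
gripper_width: 0.0585
gripper_force: 0.0
turn wz 0.0 shift cm [ 0.07 -0.02  5.38] rpy [-180.    -0.   -18.5] j6 69.7 t 6.2
```

```bash
python3 -m crank '[[[0,0,0],[0.07,0,0],-1],[[0,0,0],[0,0,0],-1],[[0,0,0],[0,0,1],-1],[[0,0,0],[0,0,1.5],-1],[[0,0,0],[0,0,1.2],-1],[[0,0,0],[0,0,1],-1],[[0,0,0],[0,0,0.68],-1],[[0,0,0],[0,0,0],0]]'; python3 -m crank '[[[0,0,0],[0,0,0],0],[[0,0,0],[0,0,0],0.1],[[0,0,0],[0,0,0],0.2],[[0,0,0],[0,0,0],0.2],[[0,0,0],[0,0,0],0.2],[[0,0,0],[0,0,0],0.2]]' 20
```

```text
time_s: 7.0
tcp_pos: [0.5425, -0.1752, 0.0562]
eef_rot: [180.0, 0.1, -18.5]
contact_force: [0.9, -0.5, 0.6]
gripper_width: 0.0838
gripper_force: 0.0
time_s: 7.6
tcp_pos: [0.5433, -0.1752, 0.0577]
eef_rot: [-180.0, -0.0, -18.5]
contact_force: [-1.4, 0.4, 1.9]
gripper_width: 0.0417
gripper_force: 20.0
```

```bash
python3 -m crank '[[[0,0,0],[0,0,0],1],[[0,0,0],[0,0,-0.5],1],[[0,0,0],[0,0,-1],1],[[0,0,0],[0,0,-3],1],[[0,0,0],[0,0,-3],1],[[0,0,0],[0,0,0],1]]' 25
python3 - <<'E'
from h import *
go(.488,.178,.10,13.9)
c,P=cap('wrist');save('w4',c)
nest(P,.541,-.175,.07,.055,.064)
E
```

```text
time_s: 8.2
tcp_pos: [0.5461, -0.1756, 0.1377]
eef_rot: [-179.9, -0.4, -18.4]
contact_force: [0.9, 0.3, -0.3]
gripper_width: 0.0416
gripper_force: 25.0
turn wz -32.34 shift cm [  2.86 -35.72   3.77] rpy [-179.92   -0.44  -18.44] j6 69.7 t 8.2
rect c [ 569.  -181.1] size [48.1 31.8] ang 77.7 z [0.0562 0.0588 0.0601] 2127
```

View pics/w4.png

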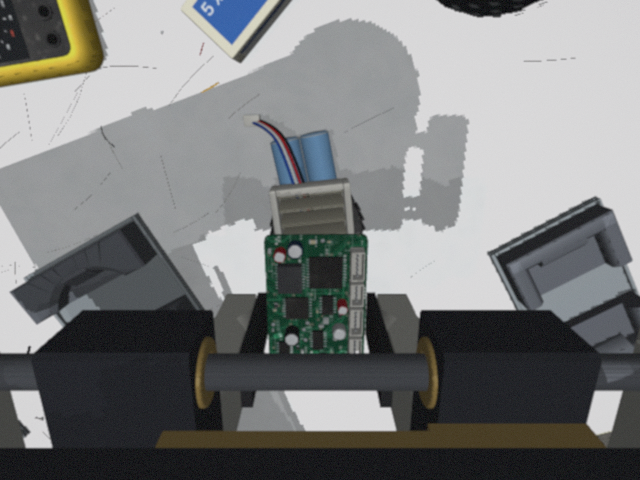

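Run:
```python
from h import *
s=r.get_state();c,P=cap('wrist');h=cv2.cvtColor(c,cv2.COLOR_RGB2HSV)
M=T(s);p=(P-M[:3,3])@M[:3,:3]*1000
g=(h[...,0]>40)&(h[...,0]<90)&(h[...,1]>90)&(abs(p[...,2])<15)
Q=p[g];print(len(Q),cv2.minAreaRect(Q[:,:2].astype(np.float32)),Q.min(0),Q.max(0),np.median(Q[:,2]))
A=np.c_[Q[:,:2],np.ones(len(Q))];print('plane',np.linalg.lstsq(A,Q[:,2],rcond=None)[0])
```

```text
3789 ((6.618520736694336, 0.4944019317626953), (47.24897003173828, 56.10176086425781), 89.5500259399414) [-21.42551397 -23.15393306 -13.95931824] [34.75066362 24.09634431 -1.0353656 ] -3.202041093090075
plane [-0.0166762   0.01740183 -3.07006978]
```

```bash
python3 -m crank '[[[0,0,-8.1],[0,0,0],1],[[0,0,-8.1],[0,0,0],1],[[0,0,-8.1],[0,0,0],1],[[0,0,-8.04],[0,0,0],1],[[0,0,0],[0.4,-4.4,0],1],[[0,0,0],[0.4,-4.5,0],1],[[0,0,0],[0.4,-4.5,0],1],[[0,0,0],[0.4,-4.5,0],1]]'; python3 -m crank '[[[0,0,0],[0.4,-4.5,0],1],[[0,0,0],[0.4,-4.5,0.5],1],[[0,0,0],[0.4,-4.4,1],1],[[0,0,0],[0,-4,1],1],[[0,0,0],[0,0,1],1],[[0,0,0],[0,0,0],1]]'
python3 - <<'E'
from h import *
c,P=cap('wrist');save('w5',c);nest(P,.488,.178,.075)
go(.488,.178,.040,13.9)
E
```

```text
time_s: 9.1
tcp_pos: [0.5147, 0.0036, 0.1317]
eef_rot: [180.0, 0.1, 13.8]
contact_force: [1.4, 0.8, -1.0]
gripper_width: 0.0415
gripper_force: 25.0
time_s: 9.7
tcp_pos: [0.4842, 0.1741, 0.0955]
eef_rot: [179.9, 0.2, 14.0]
contact_force: [-0.2, 0.0, -0.3]
gripper_width: 0.0414
gripper_force: 25.0
rect c [493.5 179.9] size [94.  73.3] ang 13.8 z [0.0208 0.0228 0.0239] 5342
turn wz -0.02 shift cm [ 0.4  -0.35  5.63] rpy [1.7993e+02 1.6000e-01 1.3880e+01] j6 62.3 t 9.75
```

View pics/w5.png

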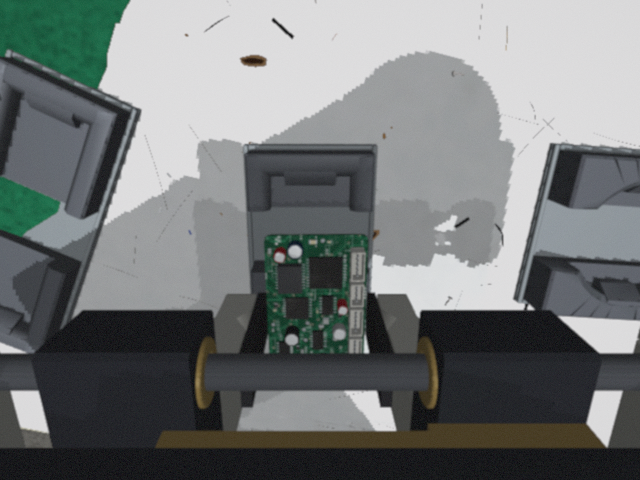

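```bash
python3 -m crank '[[[0,0,0],[0.44,-0.38,1],1],[[0,0,0],[0,0,2],1],[[0,0,0],[0,0,2],1],[[0,0,0],[0,0,1.2],1],[[0,0,0],[0,0,0.8],1],[[0,0,0],[0,0,0],1],[[0,0,0],[0,0,0],1]]' 35
python3 - <<'E'
from h import *
go(.4883,.1785,.010,13.9)
E
```

```text
time_s: 10.45
tcp_pos: [0.4897, 0.179, 0.0278]
eef_rot: [-180.0, -0.0, 13.8]
contact_force: [0.4, -0.1, -0.1]
gripper_width: 0.0412
gripper_force: 35.0
turn wz -0.07 shift cm [-0.15  0.01  1.78] rpy [-1.800e+02 -3.000e-02  1.383e+01] j6 62.2 t 10.45
```

```bash
python3 -m crank '[[[0,0,0],[-0.14,0,0.6],1],[[0,0,0],[0,0,0.4],1],[[0,0,0],[0,0,0],1],[[0,0,0],[0,0,0],1]]'; python3 -m crank '[[[0,0,0],[0,0,0.3],1],[[0,0,0],[0,0,0.1],1],[[0,0,0],[0,0,0],1]]'; python3 -m crank '[[[0,0,0],[0,0,0.2],1],[[0,0,0],[0,0,0],1],[[0,0,0],[0,0,0],1]]'
```

```text
time_s: 10.85
tcp_pos: [0.4883, 0.1789, 0.0177]
eef_rot: [-180.0, -0.0, 13.9]
contact_force: [0.6, -0.1, 0.8]
gripper_width: 0.0411
gripper_force: 35.0
time_s: 11.15
tcp_pos: [0.4885, 0.1792, 0.0138]
eef_rot: [-180.0, -0.1, 13.9]
contact_force: [0.5, 0.3, 3.1]
gripper_width: 0.0416
gripper_force: 35.2
time_s: 11.45
tcp_pos: [0.4879, 0.1788, 0.0113]
eef_rot: [-180.0, -0.0, 13.8]
contact_force: [0.9, 2.6, 0.6]
gripper_width: 0.0414
gripper_force: 35.0
```

```bash
python3 -m crank '[[[0,0,0],[0,0,0.1],1],[[0,0,0],[0,0,0.1],1],[[0,0,0],[0,0,0],1]]'; python3 -m crank '[[[0,0,0],[0,0,0.1],1],[[0,0,0],[0,0,0.1],1],[[0,0,0],[0,0,0],1]]'
```

```text
time_s: 11.75
tcp_pos: [0.4882, 0.1789, 0.0101]
eef_rot: [-180.0, -0.0, 13.9]
contact_force: [-0.4, 1.2, 9.0]
gripper_width: 0.0415
gripper_force: 35.0
time_s: 12.05
tcp_pos: [0.4882, 0.1789, 0.0095]
eef_rot: [180.0, -0.1, 13.9]
contact_force: [-7.5, 1.7, 28.8]
gripper_width: 0.0415
gripper_force: 35.0
```

```bash
python3 -m crank '[[[0,0,0],[0,0,-0.1],-1],[[0,0,0],[0,0,0],-1],[[0,0,0],[0,0,0],-1],[[0,0,0],[0,0,-2],-1],[[0,0,0],[0,0,-4],-1],[[0,0,0],[0,0,-4],-1],[[0,0,0],[0,0,-2],-1],[[0,0,0],[0,0,0],-1]]'
python3 - <<'E'
from h import *
s=r.get_state();c,P=cap('wrist');h=cv2.cvtColor(c,cv2.COLOR_RGB2HSV)
g=(h[...,0]>40)&(h[...,0]<90)&(h[...,1]>90)&(np.hypot(P[...,0]-.488,P[...,1]-.178)<.05)
Q=P[g]*1000;print(len(Q),cv2.minAreaRect(Q[:,:2].astype(np.float32)),np.percentile(Q[:,2],[5,50,95]))
A=np.c_[Q[:,:2]-Q[:,:2].mean(0),np.ones(len(Q))];print('plane',np.linalg.lstsq(A,Q[:,2],rcond=None)[0])
go(.5406,-.1755,.16,-12.2)
E
```

```text
time_s: 12.85
tcp_pos: [0.4893, 0.1795, 0.1313]
eef_rot: [-179.9, -0.3, 13.9]
contact_force: [0.3, -0.2, -1.1]
gripper_width: 0.0872
gripper_force: 0.0
1945 ((488.02386474609375, 178.64698791503906), (69.3646469116211, 96.17060852050781), 13.353114128112793) [ 11.90041647  13.15332782 238.39952786]
plane [1.34018222e+00 3.48771078e-02 4.78888025e+01]
turn wz 26.03 shift cm [12.6  33.54 -3.06] rpy [-1.7994e+02 -1.1000e-01  1.3830e+01] j6 62.1 t 12.9
```

```bash
python3 -m crank '[[[0,0,6.5],[0,0,-1],-1],[[0,0,6.5],[0,0,-1],-1],[[0,0,6.5],[0,0,-1],-1],[[0,0,6.5],[0,0,-1],-1],[[0,0,0],[1.3,4.4,0],-1],[[0,0,0],[1.3,4.4,0],-1],[[0,0,0],[1.3,4.4,0],-1],[[0,0,0],[1.3,4.4,0],-1]]'; python3 -m crank '[[[0,0,0],[1.3,4.4,0],-1],[[0,0,0],[1.3,4.4,0],-1],[[0,0,0],[1.3,4.4,0],-1],[[0,0,0],[1.3,2.7,0],-1],[[0,0,0],[0,0,0],-1],[[0,0,0],[0,0,0],-1]]'
python3 - <<'E'
from h import *
c,P=cap('wrist');Q,q=nest(P,.541,-.175,.07,.053,.064)
go(.5406,-.1755,.033,-12.2)
E
```

```text
time_s: 13.7
tcp_pos: [0.5006, -0.0061, 0.1669]
eef_rot: [179.9, 0.1, -12.1]
contact_force: [0.7, 0.5, 0.1]
gripper_width: 0.0876
gripper_force: 0.0
time_s: 14.3
tcp_pos: [0.5179, -0.1714, 0.1665]
eef_rot: [180.0, 0.2, -12.3]
contact_force: [0.4, 0.9, 0.2]
gripper_width: 0.0876
gripper_force: 0.0
rect c [ 540.3 -175. ] size [48.2 90. ] ang 77.8 z [0.0544 0.0578 0.0596] 5787
turn wz -0.01 shift cm [ 2.3 -0.  13.4] rpy [ 1.7998e+02  1.6000e-01 -1.2210e+01] j6 75.5 t 14.35
```

```bash
python3 -m crank '[[[0,0,0],[2.27,-0.05,2],-1],[[0,0,0],[0,0,3],-1],[[0,0,0],[0,0,3],-1],[[0,0,0],[0,0,2.5],-1],[[0,0,0],[0,0,1.8],-1],[[0,0,0],[0,0,1],-1],[[0,0,0],[0,0,0],-0.2]]'; python3 -m crank '[[[0,0,0],[0,0,0],0],[[0,0,0],[0,0,0],0],[[0,0,0],[0,0,0],0.1],[[0,0,0],[0,0,0],0.1],[[0,0,0],[0,0,0],0.1],[[0,0,0],[0,0,0],0.1],[[0,0,0],[0,0,0],0.1]]' 25
```

```text
time_s: 15.05
tcp_pos: [0.5403, -0.1741, 0.0341]
eef_rot: [180.0, 0.2, -12.1]
contact_force: [-0.0, 0.5, -0.2]
gripper_width: 0.0838
gripper_force: 0.0
time_s: 15.75
tcp_pos: [0.5416, -0.1751, 0.0359]
eef_rot: [-180.0, -0.0, -12.2]
contact_force: [-0.6, 0.1, 4.8]
gripper_width: 0.048
gripper_force: 25.0
```

```bash
python3 -m crank '[[[0,0,0],[0,0,0],1],[[0,0,0],[0,0,-0.5],1],[[0,0,0],[0,0,-1],1],[[0,0,0],[0,0,-3],1],[[0,0,0],[0,0,-3],1],[[0,0,0],[0,0,-2],1],[[0,0,0],[0,0,0],1],[[0,0,0],[0,0,0],1]]' 30
python3 - <<'E'
from h import *
go(.428,-.350,.10,12.9)
s=r.get_state();c,P=cap('wrist');save('w6',c)
M=T(s);p=(P-M[:3,3])@M[:3,:3]*1000
g=(abs(p[...,2]+24)<8)&(abs(p[...,1])<35)&(p[...,0]>-15);g[350:]=0
Q=p[g];print(len(Q),cv2.minAreaRect(Q[:,:2].astype(np.float32)),np.percentile(Q[:,0],99.5),np.median(Q[:,2]))
A=np.c_[Q[:,:2],np.ones(len(Q))];print('plane',np.linalg.lstsq(A,Q[:,2],rcond=None)[0])
E
```

```text
time_s: 16.55
tcp_pos: [0.5414, -0.1749, 0.1311]
eef_rot: [-180.0, -0.1, -12.2]
contact_force: [0.6, 1.2, -1.1]
gripper_width: 0.0479
gripper_force: 30.0
turn wz -25.07 shift cm [-14.96  14.54   3.11] rpy [-1.7997e+02 -6.0000e-02 -1.2170e+01] j6 76.1 t 16.55
14752 ((18.037694931030273, -0.00079345703125), (52.5523681640625, 69.95572662353516), 0.016181547194719315) 43.95719214803367 -21.751087875753356
plane [-1.72146499e-02  7.66045691e-03 -2.10011000e+01]
```

View pics/w6.png

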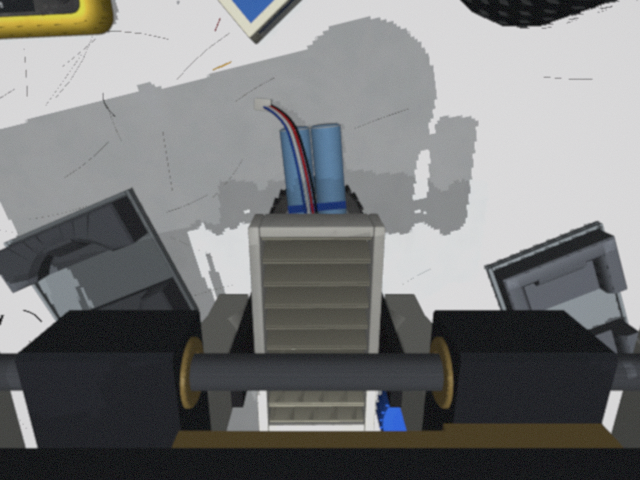

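```bash
python3 -m crank '[[[0,0,-8.4],[0,0,0],1],[[0,0,-8.4],[0,0,0],1],[[0,0,-8.27],[0,0,0],1],[[0,0,0],[-3.6,3.6,0],1],[[0,0,0],[-3.6,3.6,0],1],[[0,0,0],[-3.6,3.6,0],1],[[0,0,0],[-3.6,3.6,0],1],[[0,0,0],[0,0,1],1]]'; python3 -m crank '[[[0,0,0],[0,0,2],1],[[0,0,0],[0,0,0],1],[[0,0,0],[0,0,0],1]]'
python3 - <<'E'
from h import *
c,P=cap('wrist');save('w7',c);Q,q=nest(P,.428,-.350,.09)
a=np.radians(12.9);d=np.array([np.cos(a),np.sin(a)]);n=np.array([-d[1],d[0]])
X=Q[:,:2]*1000;print('far',np.percentile(X@d,[0.5,99.7]),np.percentile(X@n,[.5,99.5]), 'centre expected',np.array([428.5,-350])@d,np.array([428.5,-350])@n)
go(.4293,-.3498,.03,12.9)
E
```

```text
time_s: 17.4
tcp_pos: [0.4319, -0.3482, 0.1201]
eef_rot: [-180.0, 0.1, 12.6]
contact_force: [0.1, -0.4, -0.2]
gripper_width: 0.0474
gripper_force: 30.0
time_s: 17.7
tcp_pos: [0.4346, -0.3441, 0.0997]
eef_rot: [-179.9, 0.1, 12.9]
contact_force: [-0.2, -0.7, 0.5]
gripper_width: 0.0476
gripper_force: 30.0
rect c [ 447.4 -345.3] size [85.  79.2] ang 12.5 z [0.0206 0.0228 0.0239] 5108
far [359.10109642 401.52424234] [-475.86081862 -397.46509303] centre expected 339.54763110710553 -436.8290926776203
turn wz 0.06 shift cm [-0.71  0.41  7.04] rpy [-1.7998e+02  5.0000e-02  1.2960e+01] j6 121.1 t 17.75
```

View pics/w7.png

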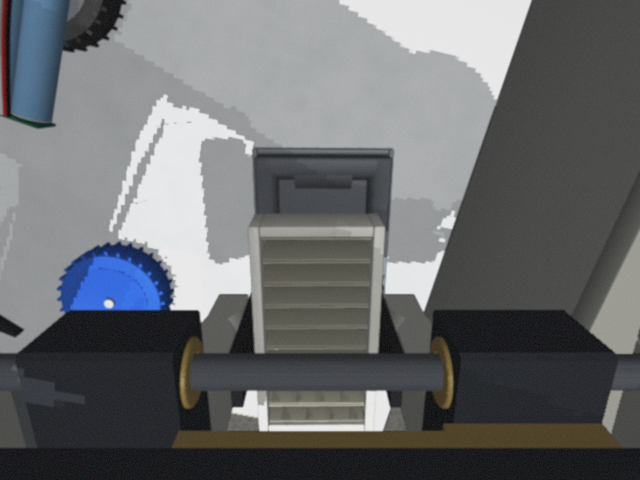

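```bash
python3 -m crank '[[[0,0,0],[-0.71,0.41,1.5],1],[[0,0,0],[0,0,2.5],1],[[0,0,0],[0,0,2],1],[[0,0,0],[0,0,1],1],[[0,0,0],[0,0,0],1],[[0,0,0],[0,0,0],1]]' 40
python3 - <<'E'
from h import *
go(.4293,-.3498,.006,12.9)
E
```

```text
time_s: 18.35
tcp_pos: [0.4299, -0.3502, 0.0313]
eef_rot: [180.0, -0.0, 13.0]
contact_force: [0.4, -1.2, 0.2]
gripper_width: 0.0474
gripper_force: 40.0
turn wz 0.06 shift cm [-0.05 -0.05  2.53] rpy [ 1.7996e+02 -3.0000e-02  1.2960e+01] j6 121.9 t 18.35
```

```bash
python3 -m crank '[[[0,0,0],[-0.05,-0.05,0.8],1],[[0,0,0],[0,0,0.4],1],[[0,0,0],[0,0,0.3],1],[[0,0,0],[0,0,0],1]]'; python3 -m crank '[[[0,0,0],[0,0,0.3],1],[[0,0,0],[0,0,0.1],1],[[0,0,0],[0,0,0],1]]'; python3 -m crank '[[[0,0,0],[0,0,0.2],1],[[0,0,0],[0,0,0.1],1],[[0,0,0],[0,0,0],1]]'
```

```text
time_s: 18.75
tcp_pos: [0.4283, -0.3496, 0.0151]
eef_rot: [-180.0, 0.0, 12.9]
contact_force: [0.8, -0.7, -0.6]
gripper_width: 0.0475
gripper_force: 40.0
time_s: 19.05
tcp_pos: [0.4296, -0.3501, 0.012]
eef_rot: [179.9, -0.1, 12.9]
contact_force: [1.6, 0.2, 3.1]
gripper_width: 0.0478
gripper_force: 40.0
time_s: 19.35
tcp_pos: [0.4288, -0.3499, 0.0086]
eef_rot: [180.0, -0.0, 12.9]
contact_force: [0.4, -1.9, 0.8]
gripper_width: 0.0475
gripper_force: 40.0
```

```bash
python3 -m crank '[[[0,0,0],[0,0,0.15],1],[[0,0,0],[0,0,0.1],1],[[0,0,0],[0,0,0],1]]'; python3 -m crank '[[[0,0,0],[0,0,0.1],1],[[0,0,0],[0,0,0],1]]'
```

```text
time_s: 19.65
tcp_pos: [0.4289, -0.3498, 0.0065]
eef_rot: [180.0, -0.0, 12.9]
contact_force: [0.8, 1.3, 7.4]
gripper_width: 0.0477
gripper_force: 40.0
time_s: 19.85
tcp_pos: [0.4289, -0.3498, 0.0062]
eef_rot: [180.0, -0.0, 13.0]
contact_force: [-1.7, 3.2, 15.5]
gripper_width: 0.0479
gripper_force: 40.0
```

```bash
python3 -m crank '[[[0,0,0],[0,0,0.1],1],[[0,0,0],[0,0,0],1],[[0,0,0],[0,0,-0.15],-0.5],[[0,0,0],[0,0,0],-1],[[0,0,0],[0,0,0],-1],[[0,0,0],[0,0,-2],-1],[[0,0,0],[0,0,-4],-1],[[0,0,0],[0,0,-4],-1]]'; python3 -m crank '[[[0,0,0],[0,0,-3],-1],[[0,0,0],[0,0,-3],-1],[[0,0,0],[0,0,0],-1]]'
python3 - <<'E'
from h import *
c,P=cap('wrist');save('w8',c)
m=(np.hypot(P[...,0]-.4285,P[...,1]+.35)<.07)&(P[...,2]>.0255)&(P[...,2]<.05)
Q=P[m]*1000
if len(Q)>50:
  print(len(Q),cv2.minAreaRect(Q[:,:2].astype(np.float32)),np.percentile(Q[:,2],[5,50,95]))
  A=np.c_[Q[:,:2]-Q[:,:2].mean(0),np.ones(len(Q))];print('plane',np.linalg.lstsq(A,Q[:,2],rcond=None)[0])
nest(P,.545,-.178,.1,.033,.048)
go(.545,-.178,.15,-7.2)
E
```

```text
time_s: 20.65
tcp_pos: [0.4274, -0.3493, 0.1053]
eef_rot: [-179.9, 0.2, 12.9]
contact_force: [0.6, -0.2, 1.0]
gripper_width: 0.0867
gripper_force: 0.0
time_s: 20.95
tcp_pos: [0.4304, -0.3508, 0.1695]
eef_rot: [179.8, -0.3, 12.9]
contact_force: [0.4, -0.2, -0.3]
gripper_width: 0.0873
gripper_force: 0.0
3674 ((433.7095031738281, -352.60137939453125), (103.4695816040039, 67.00077819824219), 21.103256225585938) [26.03466178 28.50592972 30.01998649]
plane [3.98918827e-03 1.70170564e-03 2.83478978e+01]
rect c [ 510.7 -175.5] size [36.9 76.8] ang 81.8 z [0.0354 0.0397 0.0425] 6467
turn wz 20.11 shift cm [  9.31 -18.52   1.71] rpy [ 1.7989e+02 -1.7000e-01  1.2910e+01] j6 121.8 t 21.0
```

View pics/w8.png

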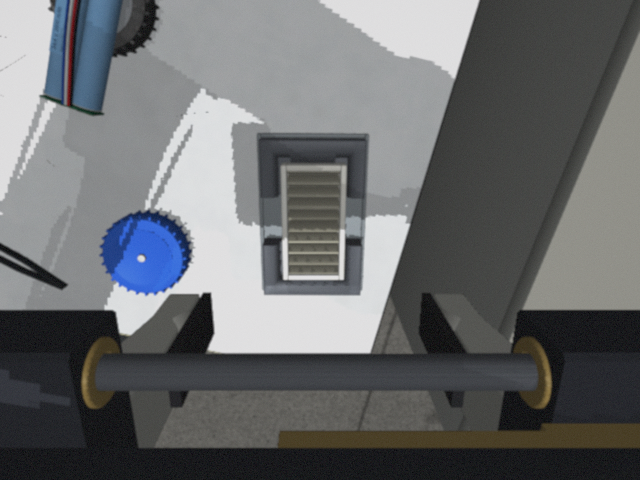

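```bash
python3 -m crank '[[[0,0,7],[0,0,0],-1],[[0,0,7],[0,0,0],-1],[[0,0,6.1],[0,0,0],-1],[[0,0,0],[1.5,-4.3,0],-1],[[0,0,0],[1.5,-4.3,0],-1],[[0,0,0],[1.5,-4.3,0],-1],[[0,0,0],[1.5,-4.3,0],-1],[[0,0,0],[0.8,-1.3,0],-1]]'; python3 -m crank '[[[0,0,0],[0,0,0],-1],[[0,0,0],[0,0,0],-1],[[0,0,0],[0,0,0],-1]]'
python3 - <<'E'
from h import *
s=r.get_state();c,P=cap('wrist');h=cv2.cvtColor(c,cv2.COLOR_RGB2HSV)
b=(h[...,0]>95)&(h[...,0]<118)&(h[...,1]>50)&(P[...,2]>.03)&(P[...,2]<.06)&(np.hypot(P[...,0]-.545,P[...,1]+.178)<.1)
b=cv2.morphologyEx(b.astype(np.uint8),cv2.MORPH_OPEN,np.ones((5,5)))>0
Q=P[b]*1000;q=cv2.minAreaRect(Q[:,:2].astype(np.float32));print(len(Q),q,np.percentile(Q[:,2],[5,50,95]))
m=(np.hypot(P[...,0]-.545,P[...,1]+.178)<.08)&(P[...,2]>.015)&(P[...,2]<.029);W=P[m]*1000
w=cv2.minAreaRect(W[:,:2].astype(np.float32));print('wheel',len(W),w, cv2.minEnclosingCircle(W[:,:2].astype(np.float32)))
a=np.radians(-8);d=np.array([np.cos(a),np.sin(a)]);n=np.array([-d[1],d[0]]);print(np.percentile(Q[:,:2]@d,[.3,99.7]),np.percentile(Q[:,:2]@n,[.5,99.5]))
go(.545,-.178,.024,-8)
E
```

```text
time_s: 21.8
tcp_pos: [0.5196, -0.1715, 0.164]
eef_rot: [-180.0, 0.1, -7.0]
contact_force: [0.3, -0.1, -0.8]
gripper_width: 0.0879
gripper_force: 0.0
time_s: 22.1
tcp_pos: [0.5182, -0.1755, 0.1648]
eef_rot: [180.0, 0.1, -7.2]
contact_force: [-0.6, -0.1, -0.1]
gripper_width: 0.0875
gripper_force: 0.0
8176 ((544.473388671875, -178.2191162109375), (36.93971252441406, 135.9796142578125), 82.9468002319336) [35.84484543 40.22172207 43.54511079]
wheel 1776 ((543.4613037109375, -176.43264770507812), (67.18578338623047, 54.29819869995117), 79.81144714355469) ((545.3922119140625, -176.89793395996094), 33.946144104003906)
[496.8662095 631.2525109] [-118.84169597  -82.12550962]
turn wz 0.73 shift cm [ 2.68 -0.14 14.1 ] rpy [ 1.7999e+02  6.0000e-02 -7.2700e+00] j6 80.9 t 22.15
```

```bash
python3 -m crank '[[[0,0,0],[2.64,-0.07,2],-1],[[0,0,0],[0,0,3],-1],[[0,0,0],[0,0,3],-1],[[0,0,0],[0,0,3],-1],[[0,0,0],[0,0,2],-1],[[0,0,0],[0,0,0.8],-1],[[0,0,0],[0,0,0.3],-1],[[0,0,0],[0,0,0],-1]]'
python3 - <<'E'
from h import *
go(.5445,-.1782,.023,-7.05)
E
```

```text
time_s: 22.95
tcp_pos: [0.5456, -0.1777, 0.0249]
eef_rot: [180.0, -0.0, -7.2]
contact_force: [-0.2, 1.0, 0.1]
gripper_width: 0.0876
gripper_force: 0.0
turn wz -0.17 shift cm [-0.1   0.06  0.19] rpy [ 1.80e+02 -3.00e-02 -7.22e+00] j6 81.3 t 22.95
```

```bash
python3 -m crank '[[[0,0,0],[-0.08,0.05,0.18],0.2],[[0,0,0],[0,0,0],0.2],[[0,0,0],[0,0,0],0.2],[[0,0,0],[0,0,0],0.2],[[0,0,0],[0,0,0],0.2],[[0,0,0],[0,0,0],0.2],[[0,0,0],[0,0,0],0.3],[[0,0,0],[0,0,0],0.3]]' 25;  python3 -m crank '[[[0,0,0],[0,0,0],1],[[0,0,0],[0,0,0],1]]' 40
```

```text
time_s: 23.75
tcp_pos: [0.5446, -0.1776, 0.0227]
eef_rot: [180.0, 0.0, -7.2]
contact_force: [0.2, 0.6, 0.4]
gripper_width: 0.0363
gripper_force: 25.0
time_s: 23.95
tcp_pos: [0.5446, -0.1776, 0.0227]
eef_rot: [-180.0, -0.0, -7.2]
contact_force: [-0.1, 0.6, 0.8]
gripper_width: 0.0361
gripper_force: 40.0
```

```bash
python3 -m crank '[[[0,0,0],[0,0,-0.5],1],[[0,0,0],[0,0,-1],1],[[0,0,0],[0,0,-3],1],[[0,0,0],[0,0,-3],1],[[0,0,0],[0,0,-3],1],[[0,0,4.6],[0,0,0],1],[[0,0,0],[0,0,0],1],[[0,0,0],[0,0,0],1]]' 50
python3 - <<'E'
from h import *
go(.4578,.348,.12,-11.8)
s=r.get_state();c,P=cap('wrist');h=cv2.cvtColor(c,cv2.COLOR_RGB2HSV)
M=T(s);p=(P-M[:3,3])@M[:3,:3]*1000
b=(h[...,0]>95)&(h[...,0]<118)&(h[...,1]>50)&(abs(p[...,2]+10)<20)
b=cv2.morphologyEx(b.astype(np.uint8),cv2.MORPH_OPEN,np.ones((5,5)))>0
Q=p[b];print(len(Q),cv2.minAreaRect(Q[:,:2].astype(np.float32)),np.percentile(Q[:,0],99.7))
A=np.c_[Q[:,:2],np.ones(len(Q))];print('plane',np.linalg.lstsq(A,Q[:,2],rcond=None)[0])
m=(np.hypot(P[...,0]-.545,P[...,1]+.178)<.06)&(P[...,2]>.018)&(P[...,2]<.03);W=P[m]*1000
if len(W): print('wheel',len(W),cv2.minEnclosingCircle(W[:,:2].astype(np.float32)))
E
```

```text
time_s: 24.75
tcp_pos: [0.544, -0.1776, 0.1276]
eef_rot: [-180.0, 0.0, -11.7]
contact_force: [0.5, -0.9, -0.6]
gripper_width: 0.0362
gripper_force: 50.0
turn wz 0.11 shift cm [-19.18 -49.69   0.76] rpy [-1.7999e+02  3.0000e-02 -1.1690e+01] j6 76.8 t 24.75
18194 ((7.708549499511719, 0.38698577880859375), (38.83619689941406, 125.91815948486328), 88.64140319824219) 67.46230006671975
plane [-1.14376062e-02  1.74004290e-02 -1.72564469e+01]
wheel 128 ((551.3176879882812, -171.39559936523438), 30.48674774169922)
```

```bash
python3 - <<'E'
from h import *
for f in ('w1','scene'):
  P=np.load(f+'.npz')['P']
  for y in np.arange(.40,.52,.02):
    m=(abs(P[...,1]-y)<.01)&(P[...,0]>.36)&(P[...,0]<.56)&(P[...,2]<.2);Q=P[m];print(f,round(y,2),len(Q),np.nanmax(Q[:,2]).round(3) if len(Q) else '',np.round(Q[np.argmax(Q[:,2])],3) if len(Q) else '')
E
python3 -m crank '[[[0,0,0],[-1.6,-4.14,0],1],[[0,0,0],[-1.6,-4.14,0],1],[[0,0,0],[-1.6,-4.14,0],1],[[0,0,0],[-1.6,-4.14,0],1],[[0,0,0],[-1.6,-4.14,0],1],[[0,0,0],[-1.6,-4.14,0],1],[[0,0,0],[-1.6,-4.14,0],1],[[0,0,0],[-1.6,-4.14,0],1]]'; python3 -m crank '[[[0,0,0],[-1.6,-4.14,0],1],[[0,0,0],[-1.6,-4.14,0],1],[[0,0,0],[-1.6,-4.14,0],1],[[0,0,0],[-1.6,-4.14,0],1],[[0,0,0],[0,0,0],1],[[0,0,0],[0,0,0],1]]'
python3 - <<'E'
from h import *
go(.4583,.348,.04,-11.8)
s=r.get_state();c,P=cap('wrist');Q,q=nest(P,.458,.348,.11)
M=T(s);p=(P-M[:3,3])@M[:3,:3]*1000
a=np.radians(-11.8);d=np.array([np.cos(a),np.sin(a)]);n=np.array([-d[1],d[0]]);X=Q[:,:2]*1000
f=X@d>500;print(np.percentile(X@d,99.7),np.percentile(X[f]@n,[.5,99.5]),'expect',np.array([457.8,348])@d+85.2,np.array([457.8,348])@n)
h=cv2.cvtColor(c,cv2.COLOR_RGB2HSV)
b=(h[...,0]>95)&(h[...,0]<118)&(h[...,1]>50)&(abs(p[...,2]+17)<5)
b=cv2.morphologyEx(b.astype(np.uint8),cv2.MORPH_OPEN,np.ones((5,5)))>0
W=p[b]
for lo in (15,25,35,45,55):
  k=W[(W[:,0]>lo)&(W[:,0]<lo+10)];print(lo,np.percentile(k[:,1],[1,99]).round(1))
print('end',np.percentile(W[:,0],99.7))
E
```

```text
w1 0.4 2433 0.026 [0.407 0.39  0.026]
w1 0.42 2627 0.007 [0.409 0.426 0.007]
w1 0.44 2641 0.007 [0.465 0.438 0.007]
w1 0.46 2648 0.007 [0.376 0.46  0.007]
w1 0.48 2646 0.008 [0.368 0.475 0.008]
w1 0.5 3935 0.04 [0.468 0.508 0.04 ]
scene 0.4 313 0.023 [0.383 0.39  0.023]
scene 0.42 366 0.004 [0.531 0.423 0.004]
scene 0.44 418 0.005 [0.406 0.435 0.005]
scene 0.46 389 0.005 [0.414 0.453 0.005]
scene 0.48 324 0.006 [0.377 0.473 0.006]
scene 0.5 571 0.041 [0.506 0.507 0.041]
time_s: 25.6
tcp_pos: [0.4859, 0.1742, 0.1271]
eef_rot: [179.9, 0.0, -11.7]
contact_force: [1.1, -0.4, -2.0]
gripper_width: 0.0358
gripper_force: 50.0
time_s: 26.2
tcp_pos: [0.4572, 0.3484, 0.1264]
eef_rot: [179.9, 0.1, -11.6]
contact_force: [0.0, -0.8, -2.8]
gripper_width: 0.0356
gripper_force: 50.0
turn wz 0.19 shift cm [0.12 0.02 8.64] rpy [ 1.7987e+02  6.0000e-02 -1.1610e+01] j6 21.6 t 26.2
rect c [478.8 343.9] size [ 68.2 127.7] ang 78.2 z [0.0209 0.0228 0.0239] 3598Traceback (most recent call last):
  File "<stdin>", line 6, in <module>
    return _quantile_unchecked(
        a, q, axis, out, overwrite_input, method, keepdims, weights)
    return _ureduce(a,
                    func=_quantile_ureduce_func,
    ...<5 lines>...
                    overwrite_input=overwrite_input,
                    method=method)
    r = func(a, **kwargs)
    result = _quantile(arr,
                       quantiles=q,
    ...<2 lines>...
                       out=out,
                       weights=wgt)
    slices_having_nans = np.isnan(arr[-1, ...])
                                  ~~~^^^^^^^^^
IndexError: index -1 is out of bounds for axis 0 with size 0
```

Run:
```python
from h import *
s=r.get_state();c,P=cap('wrist');Q,q=nest(P,.458,.348,.11)
M=T(s);p=(P-M[:3,3])@M[:3,:3]*1000
a=np.radians(-11.8);d=np.array([np.cos(a),np.sin(a)]);n=np.array([-d[1],d[0]]);X=Q[:,:2]*1000
D=np.array([457.8,348]);f=X@d>D@d+30;print(np.percentile(X@d,99.7),np.percentile(X[f]@n,[.5,99.5]).mean(),'expect',D@d+85.2,D@n)
h=cv2.cvtColor(c,cv2.COLOR_RGB2HSV)
b=(h[...,0]>95)&(h[...,0]<118)&(h[...,1]>50)&(abs(p[...,2]+15)<9)
b=cv2.morphologyEx(b.astype(np.uint8),cv2.MORPH_OPEN,np.ones((5,5)))>0
W=p[b]
for lo in (15,25,35,45,55):
  k=W[(W[:,0]>lo)&(W[:,0]<lo+10)];print(lo,np.percentile(k[:,1],[1,99]).round(1),np.percentile(k[:,2],[5,50]).round(1))
print('end',np.percentile(W[:,0],99.7),s['gripper_width'],s['contact_force'])
```

```text
rect c [478.8 343.9] size [ 68.1 127.1] ang 78.3 z [0.021  0.0228 0.0239] 3607
461.9599075426976 434.6146327350401 expect 462.16086453415636 434.264143822238
15 [-17.2  18. ] [-21.4 -18.8]
25 [-17.3  18.3] [-21.7 -17.9]
35 [-17.4  18.3] [-22.1 -18. ]
45 [-17.5  18.3] [-22.5 -18. ]
55 [-17.5  18.3] [-21.6 -18. ]
end 67.52448125891847 0.03573730850804247 [ 0.52432016  0.42107695 -2.73172919]
```

```bash
python3 -m crank '[[[0,0,0.2],[0.13,-0.03,2],1],[[0,0,0],[0,0,3],1],[[0,0,0],[0,0,2.5],1],[[0,0,0],[0,0,1.3],1],[[0,0,0],[0,0,0.4],1],[[0,0,0],[0,0,0],1],[[0,0,0],[0,0,0],1]]' 50
python3 - <<'E'
from h import *
go(.4584,.3486,.0107,-11.8)
E
```

```text
time_s: 27.0
tcp_pos: [0.4601, 0.3484, 0.0368]
eef_rot: [-179.9, -0.1, -12.0]
contact_force: [-0.0, -0.3, -1.7]
gripper_width: 0.0355
gripper_force: 50.0
turn wz -0.18 shift cm [-0.17  0.01  2.61] rpy [-1.7992e+02 -5.0000e-02 -1.1980e+01] j6 21.4 t 27.0
```

```bash
python3 -m crank '[[[0,0,-0.1],[-0.15,0,0.8],1],[[0,0,0],[0,0,0.6],1],[[0,0,0],[0,0,0.4],1],[[0,0,0],[0,0,0],1]]'; python3 -m crank '[[[0,0,0],[0,0,0.3],1],[[0,0,0],[0,0,0.1],1],[[0,0,0],[0,0,0],1]]'; python3 -m crank '[[[0,0,0],[0,0,0.2],1],[[0,0,0],[0,0,0.1],1],[[0,0,0],[0,0,0],1]]'
```

```text
time_s: 27.4
tcp_pos: [0.4579, 0.3481, 0.0172]
eef_rot: [180.0, 0.0, -11.9]
contact_force: [1.3, 0.1, -0.6]
gripper_width: 0.0354
gripper_force: 50.0
time_s: 27.7
tcp_pos: [0.4585, 0.3487, 0.014]
eef_rot: [-179.9, -0.0, -11.9]
contact_force: [2.4, 1.0, 0.5]
gripper_width: 0.036
gripper_force: 50.0
time_s: 28.0
tcp_pos: [0.4585, 0.3489, 0.0114]
eef_rot: [-179.9, -0.1, -11.9]
contact_force: [3.0, -0.5, 2.9]
gripper_width: 0.0356
gripper_force: 50.0
```

```bash
python3 -m crank '[[[0,0,0],[0,0,0.2],1],[[0,0,0],[0,0,0],1]]'; python3 -m crank '[[[0,0,0],[0,0,0.15],1],[[0,0,0],[0,0,0],1]]'; python3 -m crank '[[[0,0,0],[0,0,0.1],1],[[0,0,0],[0,0,0],1]]'
```

```text
time_s: 28.2
tcp_pos: [0.4587, 0.349, 0.011]
eef_rot: [-179.9, -0.1, -11.8]
contact_force: [-1.9, -4.3, 20.8]
gripper_width: 0.0355
gripper_force: 50.0
time_s: 28.4
tcp_pos: [0.4587, 0.349, 0.0108]
eef_rot: [-179.9, -0.1, -11.8]
contact_force: [-7.3, -6.1, 34.5]
gripper_width: 0.036
gripper_force: 50.0
time_s: 28.6
tcp_pos: [0.4587, 0.349, 0.0107]
eef_rot: [-179.9, -0.1, -11.8]
contact_force: [-10.4, -7.0, 44.4]
gripper_width: 0.0361
gripper_force: 50.0
```

```bash
python3 -m crank '[[[0,0,0],[0,0,-0.45],1],[[0,0,0],[0,0,0],-0.5],[[0,0,0],[0,0,0],-1],[[0,0,0],[0,0,0],-1],[[0,0,0],[0,0,0],-1],[[0,0,0],[0,0,0],-1],[[0,0,0],[0,0,-3],-1],[[0,0,0],[0,0,-4],-1]]'; python3 -m crank '[[[0,0,0],[0,0,-4],-1],[[0,0,0],[0,0,-4],-1],[[0,0,0],[0,0,-3],-1],[[0,0,0],[0,0,0],-1]]'
python3 - <<'E'
from h import *
c,P=cap('wrist');h=cv2.cvtColor(c,cv2.COLOR_RGB2HSV)
b=(h[...,0]>95)&(h[...,0]<118)&(h[...,1]>50)&(P[...,2]>.01)&(P[...,2]<.06)&(np.hypot(P[...,0]-.458,P[...,1]-.348)<.1)
b=cv2.morphologyEx(b.astype(np.uint8),cv2.MORPH_OPEN,np.ones((3,3)))>0
Q=P[b]*1000;print(len(Q),cv2.minAreaRect(Q[:,:2].astype(np.float32)),np.percentile(Q[:,2],[5,50,90,98]))
a=np.radians(-11.8);d=np.array([np.cos(a),np.sin(a)]);t=Q[:,:2]@d-np.array([458,348])@d
for lo in (-70,-50,-30,30,50):
  k=Q[(t>lo)&(t<lo+20)];print(lo,len(k),np.percentile(k[:,2],[90,98]).round(1) if len(k)>20 else '')
go(.545,-.177,.16,-7)
E
```

```text
time_s: 29.4
tcp_pos: [0.4568, 0.3467, 0.0791]
eef_rot: [179.7, 0.1, -11.9]
contact_force: [0.3, 1.2, 0.0]
gripper_width: 0.0851
gripper_force: 0.0
time_s: 29.8
tcp_pos: [0.4597, 0.3501, 0.1956]
eef_rot: [-179.6, -0.2, -11.8]
contact_force: [-0.8, 0.9, -0.1]
gripper_width: 0.0872
gripper_force: 0.0
6333 ((460.11102294921875, 347.6692810058594), (39.32332992553711, 146.35797119140625), 78.12335968017578) [24.55021552 30.17497684 32.71421955 35.15265644]
-70 710 [30.3 31.4]
-50 823 [31.6 33. ]
-30 860 [32.1 33.4]
30 1019 [33.1 36.2]
50 1045 [33.4 35.7]
turn wz -4.88 shift cm [14.98 51.17  3.29] rpy [-1.7976e+02 -1.0000e-01 -1.1880e+01] j6 21.4 t 29.85
```

```bash
python3 -m crank '[[[0,0,0],[0,0,0],-1],[[0,0,0],[0,0,0],-1],[[0,0,0],[0,0,0],-1]]' | head -3
python3 - <<'E'
from h import *
s=r.get_state();c,P=cap('wrist');h=cv2.cvtColor(c,cv2.COLOR_RGB2HSV);print(s['eef_rot'])
X=P*1000;a=np.radians(-11.8);d=np.array([np.cos(a),np.sin(a)]);n=np.array([-d[1],d[0]])
t=X[...,:2]@d-np.array([458,348])@d;w=X[...,:2]@n-np.array([458,348])@n
for lo in range(-90,90,10):
  k=(t>lo)&(t<lo+10)
  f=lambda m:(np.nanmedian(X[...,2][m]).round(1),m.sum()) if m.sum()>10 else ''
  print(lo,'row+',f(k&(abs(w-9)<3)),'row-',f(k&(abs(w+9)<3)),'walls',f(k&(abs(abs(w)-29)<3)))
E
```

```text
time_s: 30.15
tcp_pos: [0.4575, 0.3477, 0.1894]
eef_rot: [179.9, 0.1, -11.9]
[ 1.79877937e+02  5.54553180e-02 -1.18897610e+01]
-90 row+ (np.float64(23.0), np.int64(32)) row- (np.float64(23.0), np.int64(30)) walls (np.float64(23.0), np.int64(59))
-80 row+ (np.float64(23.2), np.int64(54)) row- (np.float64(23.3), np.int64(58)) walls (np.float64(23.2), np.int64(143))
-70 row+ (np.float64(29.2), np.int64(66)) row- (np.float64(29.2), np.int64(69)) walls (np.float64(23.2), np.int64(142))
-60 row+ (np.float64(29.4), np.int64(79)) row- (np.float64(29.6), np.int64(78)) walls (np.float64(23.2), np.int64(153))
-50 row+ (np.float64(29.7), np.int64(73)) row- (np.float64(29.6), np.int64(89)) walls (np.float64(23.3), np.int64(154))
-40 row+ (np.float64(30.7), np.int64(80)) row- (np.float64(30.0), np.int64(91)) walls (np.float64(23.2), np.int64(157))
-30 row+ (np.float64(31.1), np.int64(92)) row- (np.float64(30.4), np.int64(91)) walls (np.float64(23.4), np.int64(172))
-20 row+ (np.float64(31.5), np.int64(94)) row- (np.float64(30.6), np.int64(84)) walls (np.float64(4.0), np.int64(253))
-10 row+ (np.fl
[... 494 characters left out ...]
p.int64(553)) row- (np.float64(274.0), np.int64(551)) walls (np.float64(274.0), np.int64(1093))
40 row+ (np.float64(34.9), np.int64(106)) row- (np.float64(32.1), np.int64(107)) walls (np.float64(23.3), np.int64(203))
50 row+ (np.float64(35.0), np.int64(111)) row- (np.float64(32.4), np.int64(105)) walls (np.float64(23.2), np.int64(193))
60 row+ (np.float64(33.7), np.int64(115)) row- (np.float64(32.2), np.int64(117)) walls (np.float64(23.3), np.int64(224))
70 row+ (np.float64(23.2), np.int64(108)) row- (np.float64(22.6), np.int64(104)) walls (np.float64(23.2), np.int64(206))
80 row+ (np.float64(22.2), np.int64(106)) row- (np.float64(22.0), np.int64(106)) walls (np.float64(22.3), np.int64(216))
```

```bash
python3 -m crank '[[[0,0,0],[1.5,0,1],1],[[0,0,0],[1.5,0,2],1],[[0,0,0],[1.5,0,2],1],[[0,0,0],[0,0,2],1],[[0,0,0],[0,0,2],1],[[0,0,0],[0,0,2],1],[[0,0,0],[0,0,2],1],[[0,0,0],[0,0,1],1]]' 20; python3 -m crank '[[[0,0,0],[0,0,0],1],[[0,0,0],[0,0,0],1],[[0,0,0],[0,0,0],1],[[0,0,0],[0,0,0],1],[[0,0,0],[0,0,0],1]]'
python3 - <<'E'
from h import *
go(.503,.3386,.03,-11.8)
E
```

```text
time_s: 31.0
tcp_pos: [0.5015, 0.3376, 0.0478]
eef_rot: [179.8, 0.1, -11.9]
contact_force: [0.7, -0.1, 0.3]
gripper_width: 0.0288
gripper_force: 0.0
time_s: 31.5
tcp_pos: [0.5022, 0.3393, 0.0515]
eef_rot: [-179.9, -0.0, -11.9]
contact_force: [-0.1, 0.4, 0.2]
gripper_width: 0.0004
gripper_force: 0.0
turn wz -0.08 shift cm [0.09 0.05 2.15] rpy [-1.7993e+02 -4.0000e-02 -1.1880e+01] j6 25.6 t 31.5
```

```bash
python3 -m crank '[[[0,0,0],[0,0,0.8],1],[[0,0,0],[0,0,0.6],1],[[0,0,0],[0,0,0.3],1],[[0,0,0],[0,0,0],1]]'; python3 -m crank '[[[0,0,0],[0,0,0.2],1],[[0,0,0],[0,0,0],1]]'; python3 -m crank '[[[0,0,0],[0,0,0.2],1],[[0,0,0],[0,0,0],1]]'
```

```text
time_s: 31.9
tcp_pos: [0.5016, 0.3385, 0.0327]
eef_rot: [179.9, 0.0, -11.9]
contact_force: [-0.1, 0.3, 0.6]
gripper_width: 0.0007
gripper_force: 0.0
time_s: 32.1
tcp_pos: [0.5019, 0.3389, 0.0315]
eef_rot: [180.0, 0.0, -11.9]
contact_force: [0.8, -0.7, 0.9]
gripper_width: 0.0003
gripper_force: 0.0
time_s: 32.3
tcp_pos: [0.5019, 0.3389, 0.0295]
eef_rot: [180.0, 0.0, -11.9]
contact_force: [0.2, -0.4, 0.1]
gripper_width: 0.0005
gripper_force: 0.0
```

```bash
python3 -m crank '[[[0,0,0],[0,0,0.15],1],[[0,0,0],[0,0,0],1]]'; python3 -m crank '[[[0,0,0],[0,0,0.15],1],[[0,0,0],[0,0,0],1]]'; python3 -m crank '[[[0,0,0],[0,0,0.15],1],[[0,0,0],[0,0,0],1]]'
```

```text
time_s: 32.5
tcp_pos: [0.5021, 0.3391, 0.0283]
eef_rot: [-180.0, -0.0, -11.9]
contact_force: [0.1, -0.6, 1.5]
gripper_width: 0.0006
gripper_force: 0.9
time_s: 32.7
tcp_pos: [0.5024, 0.3393, 0.027]
eef_rot: [-180.0, -0.0, -11.9]
contact_force: [1.0, 0.6, 2.6]
gripper_width: 0.0002
gripper_force: 1.2
time_s: 32.9
tcp_pos: [0.5022, 0.3392, 0.0256]
eef_rot: [-180.0, -0.0, -11.9]
contact_force: [-0.3, -0.4, 4.6]
gripper_width: 0.0006
gripper_force: 2.5
```

```bash
python3 -m crank '[[[0,0,0],[0,0,0.1],1],[[0,0,0],[0,0,0],1]]'; python3 -m crank '[[[0,0,0],[0,0,0.1],1],[[0,0,0],[0,0,0],1]]';python3 -m crank '[[[0,0,0],[0,0,0.1],1],[[0,0,0],[0,0,0],1]]'
```

```text
time_s: 33.1
tcp_pos: [0.5023, 0.3393, 0.0254]
eef_rot: [-180.0, -0.0, -11.9]
contact_force: [-3.2, -1.1, 11.6]
gripper_width: 0.0006
gripper_force: 6.2
time_s: 33.3
tcp_pos: [0.5023, 0.3393, 0.0253]
eef_rot: [-179.9, -0.1, -11.8]
contact_force: [-6.2, -2.5, 19.8]
gripper_width: 0.0005
gripper_force: 10.0
time_s: 33.5
tcp_pos: [0.5024, 0.3393, 0.0252]
eef_rot: [-179.9, -0.1, -11.8]
contact_force: [-7.3, -3.1, 28.0]
gripper_width: 0.0004
gripper_force: 13.8
```

Bottomed. Rise and check.

```bash
python3 -m crank '[[[0,0,0],[0,0,-1],1],[[0,0,0],[0,0,-3],-1],[[0,0,0],[-1,0,-4],-1],[[0,0,0],[-2,0,-4],-1],[[0,0,0],[-1,0,-3],-1],[[0,0,0],[0,0,0],-1],[[0,0,0],[0,0,0],-1],[[0,0,0],[0,0,0],-1]]'
cat > bat.py <<'E'
from h import *
s=r.get_state();c,P=cap('wrist')
X=P*1000;a=np.radians(-11.8);d=np.array([np.cos(a),np.sin(a)]);n=np.array([-d[1],d[0]])
t=X[...,:2]@d-np.array([458,348])@d;w=X[...,:2]@n-np.array([458,348])@n
for lo in (-80,-70,-50,-30,-10,10,40,50,60,70):
  k=(t>lo)&(t<lo+10)
  f=lambda m:(float(np.nanmedian(X[...,2][m]).round(1)),int(m.sum())) if m.sum()>10 else ''
  print(lo,f(k&(abs(w-9)<3)),f(k&(abs(w+9)<3)))
go(.545,-.177,.16,-7)
E
python3 bat.py
```

```text
time_s: 34.3
tcp_pos: [0.4623, 0.3466, 0.1709]
eef_rot: [179.9, 0.1, -11.9]
contact_force: [-0.0, -0.3, 0.1]
gripper_width: 0.0508
gripper_force: 0.0
-80 (23.4, 55) (23.0, 62)
-70 (29.1, 86) (29.1, 73)
-50 (29.3, 86) (29.3, 79)
-30 (30.2, 85) (29.3, 89)
-10 (30.5, 99) (29.3, 100)
10 (29.8, 99) (29.5, 103)
40 (32.1, 116) (29.2, 110)
50 (32.1, 114) (29.2, 120)
60 (30.8, 124) (29.0, 137)
70 (23.2, 123) (22.7, 117)
turn wz -4.91 shift cm [14.58 50.95  1.06] rpy [ 1.7987e+02  7.0000e-02 -1.1910e+01] j6 21.9 t 34.35
```

```bash
python3 -m crank '[[[0,0,-7.5],[0,0,0],-1],[[0,0,-7.5],[0,0,0],-1],[[0,0,-7.4],[0,0,0],-1],[[0,0,0],[0,0,0],-1]]'
python3 - <<'E'
from h import *
go(.52,-.178,.165,10.5)
E
```

```text
time_s: 34.75
tcp_pos: [0.4627, 0.3466, 0.1706]
eef_rot: [179.9, 0.1, 10.6]
contact_force: [-0.0, -0.0, -0.2]
gripper_width: 0.0855
gripper_force: 0.0
turn wz 0.09 shift cm [-3.92 52.62  0.56] rpy [1.799e+02 1.100e-01 1.059e+01] j6 44.4 t 34.75
```

```bash
python3 -m crank '[[[0,0,0],[-0.3,4.4,0],-1],[[0,0,0],[-0.3,4.4,0],-1],[[0,0,0],[-0.3,4.4,0],-1],[[0,0,0],[-0.3,4.4,0],-1],[[0,0,0],[-0.3,4.4,0],-1],[[0,0,0],[-0.3,4.4,0],-1],[[0,0,0],[-0.3,4.4,0],-1],[[0,0,0],[-0.3,4.4,0],-1]]'; python3 -m crank '[[[0,0,0],[-0.4,4.4,0],-1],[[0,0,0],[-0.4,4.4,0],-1],[[0,0,0],[-0.4,4.4,0],-1],[[0,0,0],[-0.3,4.2,0],-1],[[0,0,0],[0,0,0],-1],[[0,0,0],[0,0,0],-1],[[0,0,0],[0,0,0],-1]]'
cat > wh.py <<'E'
from h import *
import sys
x,y,z0,z1=map(float,sys.argv[1:5])
c,P=cap('wrist')
m=(np.hypot(P[...,0]-x,P[...,1]-y)<.05)&(P[...,2]>z0)&(P[...,2]<z1);W=P[m]*1000
print(len(W),cv2.minEnclosingCircle(W[:,:2].astype(np.float32)),'bbox mid',(np.percentile(W,.3,0)+np.percentile(W,99.7,0))/2,np.percentile(W[:,2],[10,50,90]))
A=np.c_[W[:,:2]-W[:,:2].mean(0),np.ones(len(W))];print('plane',np.linalg.lstsq(A,W[:,2],rcond=None)[0])
E
python3 wh.py .545 -.177 .018 .03
python3 -c "
from h import *
go(.545,-.177,.01,10.5)"
```

```text
time_s: 35.55
tcp_pos: [0.5031, -0.0053, 0.1716]
eef_rot: [180.0, 0.1, 10.3]
contact_force: [0.9, 0.4, 0.8]
gripper_width: 0.0876
gripper_force: 0.0
time_s: 36.25
tcp_pos: [0.5201, -0.1768, 0.1715]
eef_rot: [-180.0, 0.1, 10.4]
contact_force: [-0.6, 0.5, 0.7]
gripper_width: 0.0876
gripper_force: 0.0
5714 ((545.6412963867188, -177.06224060058594), 33.9308967590332) bbox mid [ 545.8255055  -176.96994994   22.15266934] [21.41229095 22.85818991 24.0912899 ]
plane [2.21724958e-03 2.38900199e-02 2.27923560e+01]
turn wz -0.03 shift cm [ 2.42  0.51 16.18] rpy [-1.7999e+02  4.0000e-02  1.0470e+01] j6 98.8 t 36.3
```

```bash
python3 -m crank '[[[0,0,0],[2.49,0.5,3],-1],[[0,0,0],[0,0,4],-1],[[0,0,0],[0,0,4],-1],[[0,0,0],[0,0,3],-1],[[0,0,0],[0,0,1.5],-1],[[0,0,0],[0,0,0.8],-1],[[0,0,0],[0,0,0],-1],[[0,0,0],[0,0,0],-1]]'
python3 -c "
from h import *
go(.5457,-.177,.003,10.5)"
```

```text
time_s: 37.1
tcp_pos: [0.5467, -0.177, 0.0101]
eef_rot: [180.0, -0.1, 10.6]
contact_force: [-0.0, -0.3, -0.6]
gripper_width: 0.0875
gripper_force: 0.0
turn wz 0.06 shift cm [-0.09 -0.01  0.71] rpy [ 1.7998e+02 -7.0000e-02  1.0560e+01] j6 99.0 t 37.1
```

```bash
python3 -m crank '[[[0,0,0],[-0.09,0,0.5],-1],[[0,0,0],[0,0,0.2],-0.5],[[0,0,0],[0,0,0],-0.4],[[0,0,0],[0,0,0],-0.3],[[0,0,0],[0,0,0],-0.3],[[0,0,0],[0,0,0],-0.3],[[0,0,0],[0,0,0],0]]' 25; python3 -m crank '[[[0,0,0],[0,0,0],1],[[0,0,0],[0,0,0],1],[[0,0,0],[0,0,-0.5],1],[[0,0,0],[0,0,-1],1],[[0,0,0],[0,0,-3],1],[[0,0,0],[0,0,-3],1],[[0,0,0],[0,0,-3],1],[[0,0,0],[0,0,0],1]]' 40
python3 - <<'E'
from h import *
go(.5356,-.0101,.10,10.5)
s=r.get_state();c,P=cap('wrist')
M=T(s);p=(P-M[:3,3])@M[:3,:3]*1000
b=(abs(p[...,2]+21)<12)&(p[...,0]>0)&(p[...,0]<45)&(abs(p[...,1])<30);b[345:]=0
Q=p[b];print(len(Q),np.percentile(Q[:,0],99.8),np.percentile(Q[:,2],[5,50,95]))
A=np.c_[Q[:,:2],np.ones(len(Q))];print('plane',np.linalg.lstsq(A,Q[:,2],rcond=None)[0])
E
```

```text
time_s: 37.8
tcp_pos: [0.5451, -0.1777, 0.0024]
eef_rot: [180.0, -0.0, 10.5]
contact_force: [0.0, -1.0, 1.7]
gripper_width: 0.062
gripper_force: 24.9
time_s: 38.6
tcp_pos: [0.5478, -0.1779, 0.1124]
eef_rot: [179.9, -0.4, 10.6]
contact_force: [0.8, -0.2, -1.1]
gripper_width: 0.0614
gripper_force: 39.8
turn wz 0.07 shift cm [  1.86 -16.72   1.24] rpy [179.87  -0.44  10.57] j6 99.0 t 38.6
12118 34.428498398108786 [-21.85854605 -20.45072817 -13.77082433]
plane [ 1.08390609e-01  1.80252351e-02 -2.16180301e+01]
```

```bash
python3 -m crank '[[[0,0,0],[0.45,-4.1,0],1],[[0,0,0],[0.45,-4.2,0],1],[[0,0,0],[0.45,-4.2,0],1],[[0,0,0],[0.45,-4.2,0],1],[[0,0,0],[0,0,0],1],[[0,0,0],[0,0,0],1],[[0,0,0],[0,0,0],1]]'
python3 - <<'E'
from h import *
go(.5354,-.0102,.045,10.5)
s=r.get_state();c,P=cap('wrist')
M=T(s);p=(P-M[:3,3])@M[:3,:3]*1000
b=(abs(p[...,2]+21)<4)&(p[...,0]>0)&(p[...,0]<45)&(abs(p[...,1])<40);b[345:]=0
Q=p[b];print(len(Q),np.percentile(Q[:,0],99.8),np.percentile(Q[:,2],[5,50,95]))
A=np.c_[Q[:,:2],np.ones(len(Q))];print('plane',np.linalg.lstsq(A,Q[:,2],rcond=None)[0])
Q,q=nest(P,.5356,-.0101,.08,.026,.034)
a=np.radians(10.3);d=np.array([np.cos(a),np.sin(a)]);n=np.array([-d[1],d[0]]);X=Q[:,:2]*1000;D=np.array([535.6,-10.1])
f=X@d>D@d+25
print('far',np.percentile(X@d,99.7)-D@d,'n',np.percentile(X[f]@n,[.5,99.5])-D@n)
E
```

```text
time_s: 39.35
tcp_pos: [0.5317, -0.0106, 0.1067]
eef_rot: [180.0, 0.1, 10.5]
contact_force: [0.7, 0.1, -1.6]
gripper_width: 0.0614
gripper_force: 39.8
turn wz 0.01 shift cm [0.37 0.03 6.17] rpy [1.800e+02 7.000e-02 1.051e+01] j6 80.5 t 39.35
11935 33.878326102577454 [-22.23238839 -20.56873702 -18.53118468]
plane [ 3.41325524e-02  1.65519665e-02 -2.10418470e+01]
rect c [545.2  -8.3] size [78.7 98.3] ang 10.3 z [0.0278 0.029  0.0299] 6557
far 48.9520420761728 n [-48.49167806  48.44478311]
```

```bash
python3 -m crank '[[[0,0,0],[0.37,0.03,1.5],1],[[0,0,0],[0,0,2],1],[[0,0,0],[0,0,1.7],1],[[0,0,0],[0,0,1],1],[[0,0,0],[0,0,0],1],[[0,0,0],[0,0,0],1]]' 50
python3 -c "
from h import *
go(.5355,-.0101,.0144,10.5)"
```

```text
time_s: 40.0
tcp_pos: [0.5361, -0.0103, 0.0454]
eef_rot: [180.0, 0.0, 10.5]
contact_force: [0.8, -0.3, -0.3]
gripper_width: 0.0611
gripper_force: 49.8
turn wz -0.02 shift cm [-0.06 -0.03  3.1 ] rpy [179.99   0.    10.48] j6 80.6 t 40.0
```

```bash
python3 -m crank '[[[0,0,0],[-0.06,-0.03,1],1],[[0,0,0],[0,0,0.7],1],[[0,0,0],[0,0,0.4],1],[[0,0,0],[0,0,0],1]]'; python3 -m crank '[[[0,0,0],[0,0,0.3],1],[[0,0,0],[0,0,0],1]]'; python3 -m crank '[[[0,0,0],[0,0,0.3],1],[[0,0,0],[0,0,0],1]]'; python3 -m crank '[[[0,0,0],[0,0,0.2],1],[[0,0,0],[0,0,0],1]]'
```

```text
time_s: 40.4
tcp_pos: [0.535, -0.0096, 0.0236]
eef_rot: [180.0, 0.0, 10.5]
contact_force: [-0.9, 0.4, -0.8]
gripper_width: 0.0611
gripper_force: 49.8
time_s: 40.6
tcp_pos: [0.5355, -0.0095, 0.0214]
eef_rot: [180.0, -0.0, 10.5]
contact_force: [0.4, -0.7, 0.9]
gripper_width: 0.0611
gripper_force: 49.8
time_s: 40.8
tcp_pos: [0.5351, -0.0095, 0.0181]
eef_rot: [-180.0, 0.0, 10.5]
contact_force: [-0.5, 0.1, -1.3]
gripper_width: 0.0611
gripper_force: 49.8
time_s: 41.0
tcp_pos: [0.5351, -0.0096, 0.016]
eef_rot: [-180.0, 0.0, 10.5]
contact_force: [-0.8, -0.3, 0.4]
gripper_width: 0.0612
gripper_force: 49.8
```

```bash
python3 -m crank '[[[0,0,0],[0,0,0.2],1],[[0,0,0],[0,0,0],1]]'; python3 -m crank '[[[0,0,0],[0,0,0.15],1],[[0,0,0],[0,0,0],1]]'; python3 -m crank '[[[0,0,0],[0,0,0.1],1],[[0,0,0],[0,0,0],1]]'
```

```text
time_s: 41.2
tcp_pos: [0.5354, -0.0095, 0.0143]
eef_rot: [180.0, -0.0, 10.5]
contact_force: [-0.8, -0.6, 2.1]
gripper_width: 0.0609
gripper_force: 49.8
time_s: 41.4
tcp_pos: [0.5356, -0.0095, 0.0142]
eef_rot: [180.0, -0.0, 10.6]
contact_force: [-6.2, 0.4, 18.8]
gripper_width: 0.0616
gripper_force: 50.1
time_s: 41.6
tcp_pos: [0.5356, -0.0095, 0.0141]
eef_rot: [180.0, -0.1, 10.6]
contact_force: [-10.5, 1.5, 29.8]
gripper_width: 0.0607
gripper_force: 50.3
```

```bash
python3 -m crank '[[[0,0,0],[0,0,0.05],1],[[0,0,0],[0,0,-0.35],1],[[0,0,0],[0,0,0],-1],[[0,0,0],[0,0,0],-1],[[0,0,0],[0,0,0],-1],[[0,0,0],[0,0,0],-1],[[0,0,0],[0,0,0],-1],[[0,0,0],[0,0,-3],-1]]'; python3 -m crank '[[[0,0,0],[0,0,-4],-1],[[0,0,0],[0,0,-4],-1],[[0,0,0],[0,0,-4],-1],[[0,0,0],[-1,0,-1],-1],[[0,0,0],[0,0,0],-1],[[0,0,0],[0,0,0],-1],[[0,0,0],[0,0,0],-1]]'
cat > wz.py <<'E'
from h import *
c,P=cap('wrist');X=P*1000;D=np.array([535.6,-10.1])
a=np.radians(10.5);d=np.array([np.cos(a),np.sin(a)]);n=np.array([-d[1],d[0]])
t=(X[...,:2]-D)@d;w=(X[...,:2]-D)@n;rr=np.hypot(t,w);z=X[...,2]
k=(rr<29)&(z<60);print('top by octant')
for i in range(8):
  th=np.arctan2(w,t);m=(np.abs((th-i*np.pi/4+np.pi)%(2*np.pi)-np.pi)<.35)&(rr>22)&(rr<30)&(z<60);print(i*45,int(m.sum()),np.round(np.nanpercentile(z[m],[20,50,80]),1) if m.sum()>5 else '')
h=cv2.cvtColor(c,cv2.COLOR_RGB2HSV)
m=(rr<37)&(z>26)&(z<50)&(abs(w)<40);Q=X[m];print(len(Q),cv2.minEnclosingCircle(Q[:,:2].astype(np.float32)))
m=(abs(t)<15)&(abs(w)<45)&(z>20)&(z<50);print('channel extent n',np.percentile(w[m],[.5,99.5]))
m=(abs(w)<15)&(abs(t)<30);print(np.nanmedian(z[(abs(t-44)<3)&(abs(w)<40)]))
E
python3 wz.py
```

```text
time_s: 42.4
tcp_pos: [0.5325, -0.0103, 0.0416]
eef_rot: [180.0, 0.4, 10.5]
contact_force: [0.1, -0.2, 0.5]
gripper_width: 0.0873
gripper_force: 0.0
time_s: 43.1
tcp_pos: [0.5247, -0.0116, 0.1731]
eef_rot: [180.0, 0.1, 10.5]
contact_force: [0.5, 0.2, 0.7]
gripper_width: 0.0878
gripper_force: 0.0
top by octant
0 290 [35.3 36.  36.7]
45 279 [35.9 36.5 37.1]
90 257 [35.9 36.6 37.2]
135 234 [35.6 36.2 36.8]
180 223 [34.8 35.7 36.4]
225 240 [34.4 35.2 35.8]
270 256 [34.5 35.1 35.9]
315 275 [34.8 35.4 36.2]
6126 ((535.6017456054688, -10.112654685974121), 36.98893737792969)
channel extent n [-32.85208243  32.24698622]
29.226219893859316
```

Run:
```python
from h import *
for cam in ('scene','side'):
  c,P=cap(cam);X=P*1000
  for nm,D,a,L,W in (('board',(488.2,178.4),13.9,32,16),('filter',(428.7,-350),12.9,44,23)):
    a=np.radians(a);d=np.array([np.cos(a),np.sin(a)]);n=np.array([-d[1],d[0]]);t=(X[...,:2]-D)@d;w=(X[...,:2]-D)@n
    for lo in range(-L,L,L//4):
      m=(t>lo)&(t<lo+L//4)&(abs(w)<W)&(X[...,2]<60);print(cam,nm,lo,int(m.sum()),np.round(np.nanpercentile(X[...,2][m],[10,50,90]),1) if m.sum()>4 else '')
```

```text
scene board -32 41 [-746.1 -738.3   19. ]
scene board -24 23 [-745.8 -740.8   15. ]
scene board -16 40 [-745.2 -738.7   17.6]
scene board -8 30 [-744.3 -739.9   15.2]
scene board 0 35 [-745.1 -739.    13.9]
scene board 8 42 [-744.5 -365.9   15.8]
scene board 16 37 [-745.5    0.9   16.2]
scene board 24 36 [-744.2 -737.4   14.8]
scene filter -44 118 [22.2 26.3 28.4]
scene filter -33 130 [22.1 25.8 28.1]
scene filter -22 112 [22.4 25.7 28.7]
scene filter -11 116 [22.7 25.7 28.5]
scene filter 0 140 [22.  25.1 28. ]
scene filter 11 145 [21.8 25.5 28.1]
scene filter 22 102 [22.6 26.  28. ]
scene filter 33 128 [22.9 26.7 28.8]
side board -32 12 [18.3 20.4 23.5]
side board -24 9 [16.7 20.5 26. ]
side board -16 21 [ 5.5 17.1 22.2]
side board -8 17 [ 3.8 15.3 21.2]
side board 0 17 [ 3.4 15.2 21.1]
side board 8 22 [ 3.4 14.6 19.7]
side board 16 18 [ 4.3 17.6 20.6]
side board 24 11 [13.8 17.1 20.4]
side filter -44 88 [18.2 26.1 31.5]
side filter -33 81 [18.5 27.9 31.2]
side filter -22 94 [ 5.5 24.7 30.5]
side filter -11 109 [ 4.3 22.  30.5]
side filter 0 124 [ 4.  23.1 30.5]
side filter 11 113 [ 4.1 25.  31. ]
side filter 22 71 [20.5 27.1 31.5]
side filter 33 85 [21.2 28.2 32.1]
```

```bash
python3 -m crank '[[[0,0,0],[0,-4,0],-1],[[0,0,0],[0,-4,0],-1],[[0,0,0],[0,-4,0],-1],[[0,0,0],[0,-4,0],-1],[[0,0,0],[-1,-2.5,0],-1],[[0,0,0],[0,0,0],-1],[[0,0,0],[0,0,0],-1],[[0,0,0],[0,0,0],-1]]'
python3 - <<'E'
from h import *
c,P=cap('wrist');h=cv2.cvtColor(c,cv2.COLOR_RGB2HSV)
g=(h[...,0]>40)&(h[...,0]<90)&(h[...,1]>90)&(np.hypot(P[...,0]-.488,P[...,1]-.178)<.045)&(P[...,2]<.04)
Q=P[g]*1000;q=cv2.minAreaRect(Q[:,:2].astype(np.float32));print(len(Q),q,np.percentile(Q[:,2],[5,50,95]))
k=abs(Q[:,2]-np.median(Q[:,2]))<4;A=np.c_[Q[:,:2]-Q[:,:2].mean(0),np.ones(len(Q))];print('plane',np.linalg.lstsq(A[k],Q[k,2],rcond=None)[0])
E
```

```text
time_s: 44.05
tcp_pos: [0.4819, 0.1682, 0.1743]
eef_rot: [180.0, 0.0, 10.5]
contact_force: [0.5, -0.3, 0.1]
gripper_width: 0.0874
gripper_force: 0.0
1321 ((488.3072509765625, 179.05548095703125), (69.65078735351562, 42.45957946777344), 13.867973327636719) [11.79234976 13.00097764 14.28238098]
plane [ 2.09203997e-03 -1.79507895e-03  1.30159232e+01]
```

Board home, level and aligned; everything is released and the arm is clear.

```bash
python3 -c "
from plant import r
print(r.close_job())"
```

```text
the job is handed in; nothing more can be done
None
```

The job is handed in: by my camera measurements the board, filter, battery and wheel are all pressed home, level and released in their own nests, at about 44 s of the 120 s; the judge's result was not shown to me.

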